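# Fetch the tall test tile from behind the pots

### The arm

A 6-joint arm with a two-finger parallel gripper is mounted at the origin on the work surface. World frame = base frame: x ahead of the robot, y to its left, z up, the work surface at z = 0. Lengths are in m, angles in degrees, forces in N, time in s.
With the tool pointing down it reaches from about 0.375 to 0.975 m from the base axis. Payload 3.8 kg.
Tool frame: the origin (TCP) lies midway between the tips of the shut fingers; the grasp point (between the pads) lies robot.grip_point_offset behind it (robot.grip_point_offset is the distance from the TCP to the grasp point, in m); z points along the fingers, y is the line along which they close (so a half turn about z gives the same grasp; the last joint's range is limited). The gripper opens to 88 mm and grips with 3 to 60 N. Pads are 18 mm wide; open, the fingers measure 123 mm over their backs; the gripper's body (75 mm by 187 mm) begins 45 mm behind the grasp point.
Start: joints at [-72.473, 15.12, 91.902, -0, 72.978, -2.114], TCP at [0.227, -0.636, 0.239] pointing down, gripper open.
Joint ranges: [-150.88, 150.88], [-54.13, 125.18], [17.81, 147.31], [-75.09, 255.09], [0, 152.58], [-146.25, 146.25]. Speed limits (degrees/s): [147.25, 147.25, 180, 180, 180, 180].

### API

Orientations are given as [roll, pitch, yaw] about the fixed x, y, z axes, in that order (R = Rz(yaw) Ry(pitch) Rx(roll)).
In Python, from plant import robot, vision gives the robot as it stands.
- The arm moves only by the tool send_rows, never from a script. Its argument "increments" is a list of rows, each a list of 7 numbers: the opening, from 0 (shut) to 1 (fully open), then the shift along the tool's x, y, z as a fraction of full scale, then the turn, a rotation vector about the tool's x, y, z as a fraction of full scale. In form: [[hand, dx, dy, dz, ax, ay, az], ...]. A call has 1 to 12 rows; each row is the pose to reach, as a shift and turn from the pose commanded when the call began, along the tool's axes at that moment, turning the shorter way round; what a row does not reach only later rows make up. Full scale, the value 1, is 100 mm for a shift and 360 degrees for a turn. A row lasts 1/12 s, in which the tool goes at most 41.7 mm and 7.16 degrees, less where a joint would pass 70% of its speed; a pose out of reach is approached as far as the arm can. A call with a number of a shift or a turn outside -1 to 1 is refused whole. A call with a gripper value outside its range is refused whole. The fingers move at their own pace and stop on an object; "squeeze" is the grip in N (left out, the last holds). Time passes only in rows, so rows that repeat a pose let the fingers close. It gives the time, the measured TCP pose, the force, the opening and the grip force at its end, in the units of the state.
- robot.observe(): the state, without advancing time (a new reading comes with each control period).
- vision.grab_frame(name): name is "scene" or "top" or "wrist"; returns (picture, depth): 384x512x3 uint8, red, green, blue; 384x512 float32, m along the optical axis (not along the pixel's ray), 0 where there is no reading.
- vision.camera_params(name): a dict with "fx", "fy", "cx", "cy" (pixels), "k1" (the pictures are not rectified: a ray, as slopes to the right and down, at radius r is drawn at 1 + k1 r^2 times it, then the intrinsics apply), "xyz" and "attitude" of the camera in the world; the wrist camera has in their place "hand_eye" (4x4, takes a point from camera to tool coordinates, whose origin is the TCP and whose axes are the flange's). Camera axes: x right, y down, z forward; pixel columns grow to the right and rows downward; lengths in m; the calibration is good to about 2 mm. A picture is of the moment at which its call begins: read the wrist's pose just before it. camera_params takes no time and is no camera call.
- robot.sign_off(): hands the job in; it is judged then, once.
The state is a dict: "time": time; "joints": joint angles; "dq": joint speeds; "effort": joint torques, N m; "position": TCP position; "tcp_rot": TCP orientation; "force": force on the tool from outside, world axes, zero at the start; "torque": the same for the moment, N m; "opening": finger opening in m; "gripper_force": force on a finger pad.
Only numpy, scipy, OpenCV 4.12 (cv2) and the standard library are available. Lean on these libraries where they do the work, as an engineer would, in place of code of your own. Each camera call takes 0.05 s, during which the arm holds its last target. There are 200 camera calls.

### The job

The tall narrow test tile in the leaning stack belongs on the empty easel, but a vase and a beaker stand in front of the stack. First set both pots aside upright on the ware board, then draw the tall tile out without toppling the other two tiles, which stay leaning where they are, and lean it against the back of the empty easel, standing on the easel's floor behind the lip, in the middle and square to it. Last, put each pot back upright in the middle of the cork mat it came from, the vase on the round one and the beaker on the square one, and leave everything standing on its own.

Things in the scene. Friction and masses are not known exactly. Their poses are not given: they have to be found in the camera images.
- vase: Cream vase, 190 mm tall, 0.35 kg: round belly 66 mm across, straight round neck 34 mm across from 130 mm to the top. Origin: centre of its underside, z up. Stands on the round mat at the start.
- beaker: Cream straight-sided open beaker with one narrow grey stripe down its side, 170 mm tall, 58 mm across outside, wall 4 mm, 0.30 kg. Origin: centre of its underside, z up. Stands on the square mat at the start.
- tile_tall: The tile to fetch: terracotta, tallest and narrowest of three, 125 mm tall, 50 wide, 10 thick, 0.12 kg. In front of, between or behind the others; its top 40 mm stands clear above them on both faces. Leans 0.26 rad back from upright, top towards the rack's +x. Origin: centre of its lower edge face; z up along its height, x through its thickness, y across its width.
- tile_wide: Terracotta tile 80 mm tall, 90 mm wide, 10 mm thick, 0.14 kg, loose, stays in the stack. Leans 0.26 rad back from upright, top towards the rack's +x. Origin: centre of its lower edge face; z up along its height, x through its thickness, y across its width.
- tile_small: Terracotta tile 70 mm tall, 70 mm wide, 10 mm thick, 0.10 kg, loose, stays in the stack. Leans 0.26 rad back from upright, top towards the rack's +x. Origin: centre of its lower edge face; z up along its height, x through its thickness, y across its width.
- rack: Plywood rack, fixed. Level floor, top 8 mm up, x -24 to +52 mm, 120 mm wide (y); back board 70 mm tall, 10 thick, leaning 0.26 rad to +x, front face rising from the floor at x = +20; front lip 8 mm above the floor, x -18 to -24. Origin: on the table, mid-width. Holds the three tiles face to face.
- easel: Plywood easel like the rack, empty, fixed. Level floor, top 8 mm up, x -24 to +52 mm, 100 mm wide (y); back board 70 mm tall, 10 thick, leaning 0.26 rad to +x, front face rising from the floor at x = +20; front lip 8 mm above the floor, x -18 to -24. Origin: on the table, mid-width. A tile flush on it has its origin at x +15, 9 mm up.
- board: Plywood ware board lying flat, fixed, 240 mm (x) by 150 mm (y), 12 mm thick: the side area for the pots. Origin: centre of its underside, on the table.
- mat_round: Round cork mat, fixed, 84 mm across, 4 mm thick, in front of the rack. Origin: centre of its underside, on the table. The two mats' centres are 110 mm apart; which is left or right varies.
- mat_square: Square cork mat, fixed, 84 by 84 mm, 4 mm thick, in front of the rack. Origin: centre of its underside, on the table.
Mind the look-alikes: they are no part of the job. Leave any white look-alike of the mat_round alone.

How it is judged:
By the outcome, as a careful person would: the job done as asked, in the order asked, and still so for the second after the job is handed in, with the robot touching nothing.
It also fails if it takes over 122 s, if anything falls off the work surface, if the arm or the gripper's body presses on something with over 40 N, if the wrist force passes 120 N, or if a joint passes its speed limit or range.

## Working session

There is one attempt and no reset: what is moved stays moved. The work goes in short steps, Python scripts to look and compute and a tool call to move; the robot and the scene stay as the last step left them, time stands still between calls to the robot, and variables do not carry over. Pictures are saved under pics/ and viewed, at most 14 in all, crops included, and the job is handed in when it is done.

Besides the shell and the picture viewer there is one more tool, called after "Call:" by a JSON object that holds its "fn" and its "kwargs", one argument or row to a line. send_rows: Moves the arm, as the interface text tells. Shift numbers are shares of 100 mm and turn numbers shares of 360 degrees, none past 1 either way. Its arguments: {"type":"object","properties":{"increments":{"type":"array"},"squeeze":{"type":"number"}},"required":["increments"]}

```bash
ls; mkdir -p pics; python3 - <<'E'
from plant import robot, vision
import cv2, json
print(robot.observe()); print(robot.grip_point_offset)
for n in ("scene","top","wrist"): print(n, vision.camera_params(n))
for n in ("scene","top"):
    p,d=vision.grab_frame(n); cv2.imwrite(f"pics/{n}0.png",p[:,:,::-1])
    import numpy as np; np.save(f"pics/{n}0.npy",d)
E
```

```text
pics
{'time': 0.0, 'joints': array([-7.24730997e+01,  1.51692593e+01,  9.19818462e+01, -9.89744850e-05,
        7.29758959e+01, -2.11246423e+00]), 'dq': array([-0.01438821,  0.02688934,  0.05771353, -0.03541168, -0.01951783,
        0.09809544]), 'effort': array([-5.08126250e-04, -5.02104056e+01, -3.56876743e+01,  7.25827552e-02,
        2.93551048e-02, -1.75226019e-04]), 'position': array([ 0.22666977, -0.63504928,  0.23738122]), 'tcp_rot': array([-1.79873082e+02, -4.58689512e-03,  1.96393885e+01]), 'force': array([ 0.20368218,  0.76518444, -0.41506261]), 'torque': array([ 0.01271842, -0.04315504, -0.03292041]), 'gripper_force': 0.0, 'opening': 0.08830543329090351}
0.0187
scene {'fx': 467.7099614782416, 'fy': 467.7099614782416, 'cx': 249.70782464753245, 'cy': 195.24756381806682, 'k1': -0.1883707705573021, 'xyz': array([1.36151176, 0.29727955, 0.67593781]), 'attitude': array([-128.13694832,    0.5168767 ,  109.73203711])}
top {'fx': 468.2919221794226, 'fy': 468.2919221794226, 'cx': 255.98227842256702, 'cy': 187.08310816973153, 'k1': -0.17235740439643346, 'xyz': array([0.45687674, 0.01362964, 1.10622428]), 'attitude': array([-172.20739158,   -0.96976514,  -89.97362379])}
wrist {'fx': 289.3701185407762, 'fy': 289.3701185407762, 'cx': 251.1980984158344, 'cy': 192.44358239705997, 'k1': -0.03547234045969149, 'hand_eye': array([[-8.08213530e-04, -9.57141213e-01, -2.89620520e-01,
         7.40185073e-02],
       [ 9.99999643e-01, -7.02158621e-04, -4.70091990e-04,
         1.05390606e-03],
       [ 2.46584872e-04, -2.89620797e-01,  9.57141439e-01,
        -1.45801888e-01],
       [ 0.00000000e+00,  0.00000000e+00,  0.00000000e+00,
         1.00000000e+00]])}
```

View pics/top0.png

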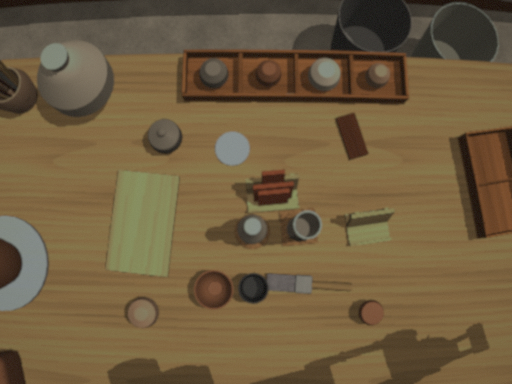

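View pics/scene0.png

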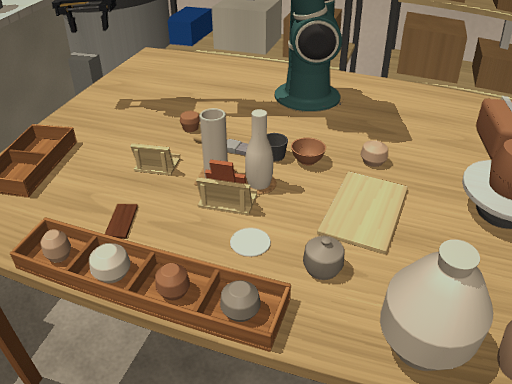

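The top view shows the board around (143,222), the vase (252,229), the beaker (305,227), the rack with the stack (272,192) and the easel (369,228). The white look-alike disc is at (233,148). Next I'll measure these from depth.

```bash
cat > h.py <<'E'
import numpy as np, cv2
from scipy.spatial.transform import Rotation as Rn
from plant import robot, vision
def pose(st): 
    T=np.eye(4);T[:3,:3]=Rn.from_euler('xyz',st['tcp_rot'],degrees=True).as_matrix();T[:3,3]=st['position'];return T
def campose(n,T=None):
    c=vision.camera_params(n)
    if n=='wrist': return T@c['hand_eye']
    M=np.eye(4);M[:3,:3]=Rn.from_euler('xyz',c['attitude'],degrees=True).as_matrix();M[:3,3]=c['xyz'];return M
def cloud(n,d,T=None):
    c=vision.camera_params(n);K=np.array([[c['fx'],0,c['cx']],[0,c['fy'],c['cy']],[0,0,1]])
    u,v=np.meshgrid(np.arange(512.),np.arange(384.))
    s=cv2.undistortPoints(np.stack([u.ravel(),v.ravel()],1)[:,None],K,np.array([c['k1'],0,0,0]))[:,0]
    P=np.c_[s,np.ones(len(s))]*d.reshape(-1,1)
    M=campose(n,T);W=P@M[:3,:3].T+M[:3,3];W[d.ravel()==0]=np.nan
    return W.reshape(384,512,3)
def shot(n,name):
    T=pose(robot.observe());p,d=vision.grab_frame(n);cv2.imwrite(f"pics/{name}.png",p[:,:,::-1]);np.savez(f"pics/{name}.npz",p=p,d=d,T=T)
    return p,cloud(n,d,T)
E
python3 - <<'E'
from h import *
W=cloud('top',np.load('pics/top0.npy')); p=cv2.imread('pics/top0.png')[:,:,::-1]
np.set_printoptions(precision=4,suppress=True)
z=W[...,2]
print('table',np.nanmedian(W[110:130,200:220].reshape(-1,3),0))
def reg(name,r0,r1,c0,c1,zl,zh):
    S=W[r0:r1,c0:c1].reshape(-1,3);S=S[(S[:,2]>zl)&(S[:,2]<zh)]
    if len(S)<5: print(name,len(S));return
    q=np.c_[S[:,0],S[:,1]].astype(np.float32);b=cv2.minAreaRect(q*1000);e=cv2.minEnclosingCircle(q)
    print(name,len(S),'med',np.median(S,0),'rect',np.round(b[0],1),np.round(b[1],1),round(b[2],1),'circ',np.round(e[0],4),round(e[1],4))
reg('board',160,285,95,190,.007,.02)
reg('vase top',205,250,230,270,.183,.2)
reg('beaker rim',205,250,285,325,.16,.18)
reg('easel floor',200,250,335,400,.005,.012)
reg('easel back',200,250,335,400,.06,.09)
reg('rack all',160,215,240,305,.005,.014)
for a,b in ((.03,.06),(.06,.075),(.075,.09),(.1,.14)): reg(f'stack{a}',160,212,240,305,a,b)
big=cv2.resize(p[150:255,225:405,::-1],None,fx=4.4,fy=4.4,interpolation=cv2.INTER_CUBIC);cv2.imwrite('pics/topcrop.png',big)
E
```

```text
table [ 0.7744  0.1091 -0.0001]
board 6243 med [0.5206 0.263  0.0117] rect [521.  259.6] [160.4 241.2] 83.9 circ [0.5212 0.2631] 0.1406
vase top 227 med [0.5052 0.006  0.1934] rect [505.4   5.9] [31.3 31.3] 0.3 circ [0.5044 0.0067] 0.017
beaker rim 216 med [ 0.5087 -0.1043  0.1729] rect [ 509.9 -104.1] [55.2 57.7] 13.7 circ [ 0.5091 -0.1036] 0.0303
easel floor 673 med [ 0.5006 -0.2682  0.0082] rect [ 522.  -272.4] [112.4 147.1] 6.3 circ [ 0.5332 -0.2682] 0.0836
easel back 283 med [ 0.5386 -0.2655  0.0736] rect [ 540.3 -265.3] [17.5 98.9] 8.3 circ [ 0.5405 -0.2653] 0.0497
rack all 406 med [ 0.5649 -0.0451  0.008 ] rect [607.8 -44.1] [150.1 128.6] 90.0 circ [ 0.6138 -0.0439] 0.093
stack0.03 259 med [ 0.5779 -0.0387  0.0463] rect [590.  -40.4] [ 41.7 119.4] 5.0 circ [ 0.6077 -0.0388] 0.0599
stack0.06 298 med [ 0.6063 -0.0363  0.071 ] rect [601.1 -39.6] [ 49.2 119.7] 4.8 circ [ 0.6141 -0.0385] 0.0601
stack0.075 430 med [ 0.5968 -0.0401  0.0819] rect [601.  -38.4] [ 38.7 116.7] 4.3 circ [ 0.616  -0.0373] 0.0584
stack0.1 241 med [ 0.6164 -0.0378  0.1255] rect [618.  -38.1] [18.1 49.7] 5.6 circ [ 0.6179 -0.038 ] 0.0257
```

View pics/topcrop.png

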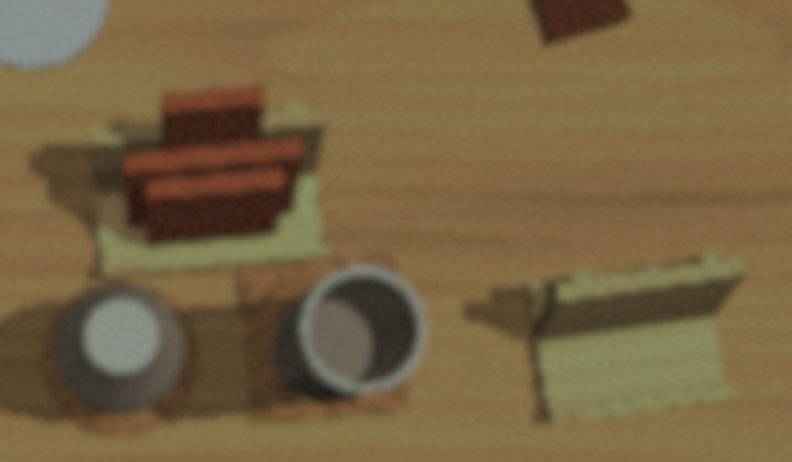

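Order in the rack, front to back, is small, wide, tall, so the tall tile rests on the backboard. In the crop the rack floor's front edge runs from (100,275) to (325,255) and the easel's from about (540,418) to (730,390), so both are yawed roughly +5 to +8°. I'll turn the tool to yaw 90° (tool x = world y, tool y = world x) and move above the pots.

Call:
{"fn": "send_rows", "kwargs": {
  "increments": [
    [1, 0.1, -0.1, 0, 0, 0, -0.018],
    [1, 0.2, -0.2, 0, 0, 0, -0.036],
    [1, 0.3, -0.3, 0, 0, 0, -0.054],
    [1, 0.4, -0.4, 0, 0, 0, -0.072],
    [1, 0.5, -0.5, 0, 0, 0, -0.09],
    [1, 0.6, -0.6, 0, 0, 0, -0.108],
    [1, 0.7, -0.7, 0, 0, 0, -0.126],
    [1, 0.8, -0.8, 0, 0, 0, -0.144],
    [1, 0.9, -0.9, 0, 0, 0, -0.162],
    [1, 1, -1, 0, 0, 0, -0.18],
    [1, 1, -1, 0, 0, 0, -0.1954],
    [1, 1, -1, 0, 0, 0, -0.1954]
  ]
}}

```text
time: 1.1
position: [0.2876, -0.5069, 0.2382]
tcp_rot: [-180.0, -0.0, 90.2]
force: [0.5, 0.7, -0.2]
opening: 0.0882
gripper_force: 0.0
```

Call:
{"fn": "send_rows", "kwargs": {
  "increments": [
    [1, 0.25, 0.14, 0, 0, 0, 0],
    [1, 0.5, 0.27, 0, 0, 0, 0],
    [1, 0.75, 0.41, 0, 0, 0, 0],
    [1, 1, 0.54, 0, 0, 0, 0]
  ]
}}

```text
time: 1.43
position: [0.3416, -0.4072, 0.2383]
tcp_rot: [-180.0, -0.0, 89.7]
force: [0.1, 0.2, -0.6]
opening: 0.0878
gripper_force: 0.0
```

Call:
{"fn": "send_rows", "kwargs": {
  "increments": [
    [1, 0.25, 0.14, 0, 0, 0, 0],
    [1, 0.5, 0.27, 0, 0, 0, 0],
    [1, 0.75, 0.41, 0, 0, 0, 0],
    [1, 1, 0.54, 0, 0, 0, 0]
  ]
}}

```text
time: 1.77
position: [0.3958, -0.307, 0.2385]
tcp_rot: [-180.0, -0.0, 89.8]
force: [0.1, 0.4, -0.5]
opening: 0.0881
gripper_force: 0.0
```

Call:
{"fn": "send_rows", "kwargs": {
  "increments": [
    [1, 0.25, 0.14, 0, 0, 0, 0],
    [1, 0.5, 0.27, 0, 0, 0, 0],
    [1, 0.75, 0.41, 0, 0, 0, 0],
    [1, 1, 0.54, 0, 0, 0, 0]
  ]
}}

```text
time: 2.1
position: [0.45, -0.207, 0.2386]
tcp_rot: [-180.0, 0.0, 89.8]
force: [-0.1, -0.3, -0.4]
opening: 0.0884
gripper_force: 0.0
```

Call:
{"fn": "send_rows", "kwargs": {
  "increments": [
    [1, 0.25, 0.14, 0, 0, 0, 0],
    [1, 0.5, 0.27, 0, 0, 0, 0],
    [1, 0.75, 0.41, 0, 0, 0, 0],
    [1, 1, 0.54, 0, 0, 0, 0],
    [1, 1, 0.54, 0, 0, 0, 0],
    [1, 1, 0.54, 0, 0, 0, 0]
  ]
}}

```text
time: 2.6
position: [0.5039, -0.1072, 0.2384]
tcp_rot: [-180.0, 0.0, 90.0]
force: [-0.2, -1.0, 0.1]
opening: 0.088
gripper_force: 0.0
```

```bash
python3 - <<'E'
from h import *
np.set_printoptions(precision=4,suppress=True)
p,W=shot('wrist','w1')
def reg(name,x0,x1,y0,y1,zl,zh):
    S=W.reshape(-1,3);S=S[(S[:,2]>zl)&(S[:,2]<zh)&(S[:,0]>x0)&(S[:,0]<x1)&(S[:,1]>y0)&(S[:,1]<y1)]
    if len(S)<5: print(name,len(S));return
    q=np.c_[S[:,0],S[:,1]].astype(np.float32);b=cv2.minAreaRect(q*1000);e=cv2.minEnclosingCircle(q)
    print(name,len(S),'med',np.median(S,0),'rect',np.round(b[0],1),np.round(b[1],1),round(b[2],1),'circ',np.round(e[0],4),round(e[1],4))
reg('vase',.47,.54,-.03,.04,.183,.21)
reg('beaker',.46,.55,-.15,-.06,.166,.18)
reg('tall',.55,.68,-.1,.02,.115,.14)
reg('wide top',.55,.68,-.1,.02,.079,.095)
E
```

```text
vase 2718 med [0.5046 0.0051 0.1937] rect [504.5   5.1] [33.2 33.7] 61.1 circ [0.5044 0.0052] 0.0171
beaker 1459 med [ 0.5085 -0.1059  0.1733] rect [ 508.9 -104.3] [57.  57.4] 17.4 circ [ 0.5081 -0.1037] 0.0303
tall 1265 med [ 0.6172 -0.0374  0.1284] rect [619.9 -38.7] [15.  49.8] 6.5 circ [ 0.6197 -0.0388] 0.0254
wide top 1582 med [ 0.5994 -0.0389  0.0861] rect [595.5 -41.3] [27.1 90.2] 6.0 circ [ 0.5987 -0.041 ] 0.0453
```

View pics/w1.png

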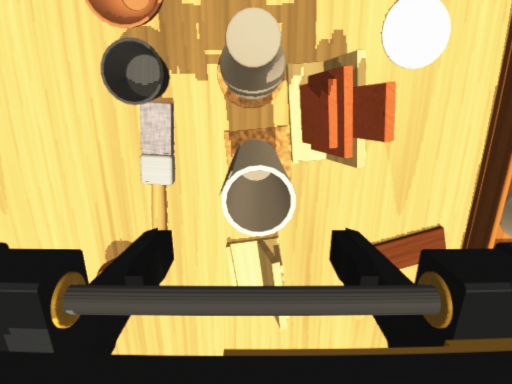

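The wrist view shows the vase rim at (253,40), the beaker rim at (258,200), the stack at (345,110) and the easel at (260,280). Heights and diameters agree with the sizes given. Next is the vase grasp.

Call:
{"fn": "send_rows", "kwargs": {
  "increments": [
    [1, 0.25, 0, 0, 0, 0, 0],
    [1, 0.5, 0, 0, 0, 0, 0],
    [1, 0.75, 0, 0, 0, 0, 0],
    [1, 1, 0, 0, 0, 0, 0]
  ]
}}

```text
time: 2.98
position: [0.5031, -0.0087, 0.2386]
tcp_rot: [-180.0, 0.0, 89.7]
force: [0.5, 0.5, 1.2]
opening: 0.088
gripper_force: 0.0
```

Call:
{"fn": "send_rows", "kwargs": {
  "increments": [
    [1, 0.134, 0.01, 0, 0, 0, 0],
    [1, 0.134, 0.01, 0, 0, 0, 0],
    [1, 0.134, 0.01, 0.2, 0, 0, 0],
    [1, 0.134, 0.01, 0.4, 0, 0, 0],
    [1, 0.134, 0.01, 0.6, 0, 0, 0],
    [1, 0.134, 0.01, 0.8, 0, 0, 0],
    [1, 0.134, 0.01, 0.937, 0, 0, 0],
    [1, 0.134, 0.01, 0.937, 0, 0, 0]
  ]
}}

```text
time: 3.65
position: [0.5017, 0.0036, 0.1415]
tcp_rot: [-179.6, 0.0, 89.8]
force: [0.3, -0.3, -0.5]
opening: 0.0881
gripper_force: 0.0
```

Call:
{"fn": "send_rows", "kwargs": {
  "increments": [
    [0.5, 0, 0, 0, 0, 0, 0],
    [0.45, 0, 0, 0, 0, 0, 0],
    [0.4, 0, 0, 0, 0, 0, 0],
    [0.3, 0, 0, 0, 0, 0, 0],
    [0.3, 0, 0, 0, 0, 0, 0],
    [0.3, 0, 0, 0, 0, 0, 0],
    [0.3, 0, 0, 0, 0, 0, 0],
    [0.3, 0, 0, 0, 0, 0, 0],
    [0.3, 0, 0, 0, 0, 0, 0],
    [0.3, 0, 0, 0, 0, 0, 0]
  ],
  "squeeze": 20
}}

```text
time: 4.48
position: [0.5047, 0.0055, 0.1451]
tcp_rot: [180.0, -0.0, 90.0]
force: [0.4, 0.5, 0.9]
opening: 0.0333
gripper_force: 20.0
```

Call:
{"fn": "send_rows", "kwargs": {
  "increments": [
    [0.3, 0, 0, -0.1, 0, 0, 0],
    [0.3, 0, 0, -0.25, 0, 0, 0],
    [0.3, 0, 0, -0.4, 0, 0, 0],
    [0.3, 0, 0, -0.55, 0, 0, 0],
    [0.3, 0, 0, -0.7, 0, 0, 0],
    [0.3, 0.1, 0, -0.7, 0, 0, 0],
    [0.3, 0.25, 0, -0.7, 0, 0, 0],
    [0.3, 0.4, 0, -0.7, 0, 0, 0],
    [0.3, 0.55, 0, -0.7, 0, 0, 0],
    [0.3, 0.7, 0, -0.7, 0, 0, 0],
    [0.3, 0.8, 0, -0.7, 0, 0, 0]
  ]
}}

```text
time: 5.4
position: [0.5036, 0.0872, 0.2138]
tcp_rot: [-179.9, -0.0, 90.0]
force: [-0.6, -0.0, -2.9]
opening: 0.033
gripper_force: 20.0
```

Call:
{"fn": "send_rows", "kwargs": {
  "increments": [
    [0.3, 0.15, 0, 0, 0, 0, 0],
    [0.3, 0.3, 0.1, 0, 0, 0, 0],
    [0.3, 0.45, 0.2, 0, 0, 0, 0],
    [0.3, 0.6, 0.3, 0, 0, 0, 0],
    [0.3, 0.75, 0.4, 0, 0, 0, 0],
    [0.3, 0.85, 0.47, 0, 0, 0, 0]
  ]
}}

```text
time: 5.9
position: [0.5517, 0.1721, 0.2141]
tcp_rot: [-179.9, -0.0, 90.0]
force: [0.1, -1.2, -3.5]
opening: 0.0331
gripper_force: 20.0
```

Call:
{"fn": "send_rows", "kwargs": {
  "increments": [
    [0.3, 0.15, 0.07, 0, 0, 0, 0],
    [0.3, 0.3, 0.14, 0, 0, 0, 0],
    [0.3, 0.45, 0.21, 0, 0, 0, 0],
    [0.3, 0.6, 0.28, 0, 0, 0, 0],
    [0.3, 0.7, 0.32, 0, 0, 0, 0],
    [0.3, 0.75, 0.334, 0, 0, 0, 0],
    [0.3, 0.75, 0.334, 0, 0, 0, 0],
    [0.3, 0.75, 0.334, 0, 0, 0, 0],
    [0.3, 0.75, 0.334, 0, 0, 0, 0]
  ]
}}

```text
time: 6.65
position: [0.5847, 0.2448, 0.2148]
tcp_rot: [-180.0, 0.0, 90.0]
force: [0.1, -0.9, -3.3]
opening: 0.0333
gripper_force: 20.0
```

Call:
{"fn": "send_rows", "kwargs": {
  "increments": [
    [0.3, 0, 0, 0.15, 0, 0, 0],
    [0.3, 0, 0, 0.3, 0, 0, 0],
    [0.3, 0, 0, 0.45, 0, 0, 0],
    [0.3, 0, 0, 0.54, 0, 0, 0],
    [0.3, 0, 0, 0.57, 0, 0, 0],
    [0.3, 0, 0, 0.6, 0, 0, 0],
    [0.3, 0, 0, 0.615, 0, 0, 0],
    [0.3, 0, 0, 0.615, 0, 0, 0],
    [0.3, 0, 0, 0.615, 0, 0, 0]
  ]
}}

```text
time: 7.4
position: [0.5856, 0.2455, 0.1544]
tcp_rot: [179.9, -0.0, 90.0]
force: [-0.2, 0.3, -1.9]
opening: 0.0333
gripper_force: 20.0
```

Call:
{"fn": "send_rows", "kwargs": {
  "increments": [
    [0.42, 0, 0, 0, 0, 0, 0],
    [0.5, 0, 0, 0, 0, 0, 0],
    [0.6, 0, 0, 0, 0, 0, 0],
    [0.6, 0, 0, 0, 0, 0, 0],
    [0.7, 0, 0, -0.1, 0, 0, 0],
    [0.8, 0, 0, -0.3, 0, 0, 0],
    [1, 0, 0, -0.5, 0, 0, 0],
    [1, 0, 0, -0.7, 0, 0, 0],
    [1, 0, 0, -0.9, 0, 0, 0],
    [1, 0, 0, -0.9, 0, 0, 0]
  ]
}}

```text
time: 8.23
position: [0.5878, 0.2465, 0.25]
tcp_rot: [179.5, -0.2, 90.0]
force: [0.7, -0.9, 1.9]
opening: 0.0875
gripper_force: 0.0
```

```bash
python3 - <<'E'
from h import *
p,W=shot('top','t1')
cv2.imwrite('pics/t1c.png',cv2.resize(p[150:300,95:345,::-1],None,fx=3.2,fy=3.2,interpolation=cv2.INTER_CUBIC))
E
```

```text
(no output)
```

View pics/t1c.png

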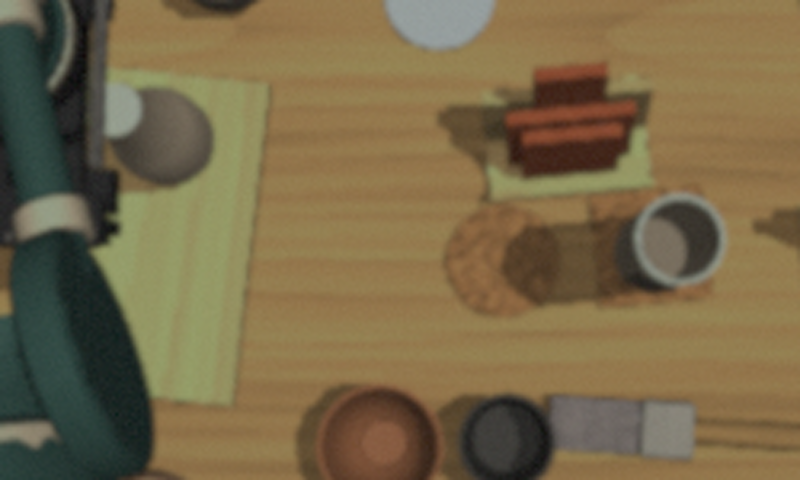

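The vase stands on the board at about (140,130) in the crop. The round mat is clear at (500,260). Next is the beaker.

Call:
{"fn": "send_rows", "kwargs": {
  "increments": [
    [1, -0.3, -0.07, 0, 0, 0, 0],
    [1, -0.6, -0.14, 0, 0, 0, 0],
    [1, -0.9, -0.2, 0, 0, 0, 0]
  ]
}}

```text
time: 8.53
position: [0.5637, 0.1547, 0.2418]
tcp_rot: [-179.9, 0.0, 90.1]
force: [1.1, 0.1, -1.3]
opening: 0.0884
gripper_force: 0.0
```

Call:
{"fn": "send_rows", "kwargs": {
  "increments": [
    [1, -0.3, -0.07, 0, 0, 0, 0],
    [1, -0.6, -0.14, 0, 0, 0, 0],
    [1, -0.9, -0.2, 0, 0, 0, 0]
  ]
}}

```text
time: 8.78
position: [0.5434, 0.0641, 0.2418]
tcp_rot: [-179.9, 0.0, 90.0]
force: [-0.1, 0.3, 0.2]
opening: 0.088
gripper_force: 0.0
```

Call:
{"fn": "send_rows", "kwargs": {
  "increments": [
    [1, -0.3, -0.07, 0, 0, 0, 0],
    [1, -0.6, -0.14, 0, 0, 0, 0],
    [1, -0.9, -0.2, 0, 0, 0, 0]
  ]
}}

```text
time: 9.03
position: [0.5234, -0.0258, 0.2419]
tcp_rot: [-179.9, -0.0, 90.0]
force: [0.1, 0.7, 0.8]
opening: 0.0884
gripper_force: 0.0
```

Call:
{"fn": "send_rows", "kwargs": {
  "increments": [
    [1, -0.3, -0.07, 0, 0, 0, 0],
    [1, -0.55, -0.13, 0, 0, 0, 0],
    [1, -0.792, -0.165, 0, 0, 0, 0],
    [1, -0.792, -0.165, 0, 0, 0, 0],
    [1, -0.792, -0.165, 0, 0, 0, 0]
  ]
}}

```text
time: 9.45
position: [0.5075, -0.1045, 0.2422]
tcp_rot: [-179.9, -0.0, 89.8]
force: [-0.5, -1.1, -0.1]
opening: 0.0883
gripper_force: 0.0
```

```bash
python3 - <<'E'
from h import *
print([robot.observe()[k] for k in('position','tcp_rot')])
p,W=shot('wrist','w2')
S=W.reshape(-1,3);S=S[(S[:,2]>.166)&(S[:,2]<.18)&(abs(S[:,0]-.51)<.045)&(abs(S[:,1]+.104)<.045)]
q=(S[:,:2]*1000).astype(np.float32);print(len(S),cv2.minAreaRect(q),cv2.minEnclosingCircle(q))
E
```

```text
[array([ 0.50754685, -0.10449882,  0.24216404]), array([-1.79891338e+02, -4.95862753e-02,  8.98253593e+01])]
1396 ((508.7850341796875, -104.42444610595703), (56.9417839050293, 57.815757751464844), 19.811840057373047) ((507.68218994140625, -104.25370788574219), 30.17543601989746)
```

Call:
{"fn": "send_rows", "kwargs": {
  "increments": [
    [1, 0, 0, 0.25, 0, 0, 0],
    [1, 0, 0, 0.5, 0, 0, 0],
    [1, 0, 0, 0.75, 0, 0, 0],
    [1, 0, 0, 0.9, 0, 0, 0],
    [1, 0, 0, 1, 0, 0, 0]
  ]
}}

```text
time: 9.92
position: [0.5069, -0.1019, 0.1405]
tcp_rot: [-179.8, -0.1, 90.1]
force: [0.3, 0.8, 0.6]
opening: 0.088
gripper_force: 0.0
```

Call:
{"fn": "send_rows", "kwargs": {
  "increments": [
    [1, 0, 0, 0.1, 0, 0, 0],
    [1, 0, 0, 0.1, 0, 0, 0],
    [0.75, 0, 0, 0.1, 0, 0, 0],
    [0.7, 0, 0, 0.1, 0, 0, 0],
    [0.6, 0, 0, 0.1, 0, 0, 0],
    [0.55, 0, 0, 0.1, 0, 0, 0],
    [0.55, 0, 0, 0.1, 0, 0, 0],
    [0.55, 0, 0, 0.1, 0, 0, 0],
    [0.55, 0, 0, 0.1, 0, 0, 0]
  ]
}}

```text
time: 10.67
position: [0.5091, -0.104, 0.1345]
tcp_rot: [179.9, 0.0, 90.0]
force: [0.3, 0.3, 3.9]
opening: 0.0578
gripper_force: 20.0
```

Call:
{"fn": "send_rows", "kwargs": {
  "increments": [
    [0.55, 0, 0, -0.1, 0, 0, 0],
    [0.55, 0, 0, -0.25, 0, 0, 0],
    [0.55, 0, 0, -0.4, 0, 0, 0],
    [0.55, 0, 0, -0.55, 0, 0, 0],
    [0.55, 0, 0, -0.7, 0, 0, 0],
    [0.55, 0.15, 0, -0.7, 0, 0, 0],
    [0.55, 0.3, -0.05, -0.7, 0, 0, 0],
    [0.55, 0.45, -0.1, -0.7, 0, 0, 0],
    [0.55, 0.6, -0.15, -0.7, 0, 0, 0],
    [0.55, 0.75, -0.2, -0.7, 0, 0, 0],
    [0.55, 0.9, -0.25, -0.7, 0, 0, 0]
  ]
}}

```text
time: 11.58
position: [0.4823, -0.0131, 0.2031]
tcp_rot: [-179.9, -0.0, 90.0]
force: [-0.1, 0.1, -3.4]
opening: 0.0574
gripper_force: 20.0
```

Call:
{"fn": "send_rows", "kwargs": {
  "increments": [
    [0.55, 0.15, -0.05, 0, 0, 0, 0],
    [0.55, 0.3, -0.1, 0, 0, 0, 0],
    [0.55, 0.45, -0.15, 0, 0, 0, 0],
    [0.55, 0.6, -0.2, 0, 0, 0, 0],
    [0.55, 0.75, -0.25, 0, 0, 0, 0],
    [0.55, 0.9, -0.3, 0, 0, 0, 0]
  ]
}}

```text
time: 12.08
position: [0.4523, 0.0768, 0.2031]
tcp_rot: [-179.9, 0.0, 90.0]
force: [0.4, -0.8, -3.2]
opening: 0.0577
gripper_force: 20.0
```

Call:
{"fn": "send_rows", "kwargs": {
  "increments": [
    [0.55, 0.15, -0.035, 0, 0, 0, 0],
    [0.55, 0.3, -0.035, 0, 0, 0, 0],
    [0.55, 0.45, -0.035, 0, 0, 0, 0],
    [0.55, 0.6, -0.035, 0, 0, 0, 0],
    [0.55, 0.75, -0.035, 0, 0, 0, 0],
    [0.55, 0.9, -0.035, 0, 0, 0, 0]
  ]
}}

```text
time: 12.58
position: [0.4491, 0.1667, 0.2031]
tcp_rot: [-179.9, 0.0, 90.0]
force: [0.3, 0.4, -3.4]
opening: 0.0577
gripper_force: 20.0
```

Call:
{"fn": "send_rows", "kwargs": {
  "increments": [
    [0.55, 0.15, 0, 0, 0, 0, 0],
    [0.55, 0.3, 0, 0, 0, 0, 0],
    [0.55, 0.45, 0, 0, 0, 0, 0],
    [0.55, 0.6, 0, 0, 0, 0, 0],
    [0.55, 0.75, 0, 0, 0, 0, 0],
    [0.55, 0.85, 0, 0, 0, 0, 0],
    [0.55, 0.89, 0, 0, 0, 0, 0],
    [0.55, 0.89, 0, 0, 0, 0, 0],
    [0.55, 0.89, 0, 0, 0, 0, 0],
    [0.55, 0.89, 0, 0, 0, 0, 0]
  ]
}}

```text
time: 13.42
position: [0.4499, 0.2545, 0.2033]
tcp_rot: [-180.0, 0.0, 90.0]
force: [-0.1, 0.2, -3.2]
opening: 0.0576
gripper_force: 20.0
```

Call:
{"fn": "send_rows", "kwargs": {
  "increments": [
    [0.55, 0, 0, 0.15, 0, 0, 0],
    [0.55, 0, 0, 0.3, 0, 0, 0],
    [0.55, 0, 0, 0.45, 0, 0, 0],
    [0.55, 0, 0, 0.54, 0, 0, 0],
    [0.55, 0, 0, 0.57, 0, 0, 0],
    [0.55, 0, 0, 0.6, 0, 0, 0],
    [0.55, 0, 0, 0.615, 0, 0, 0],
    [0.55, 0, 0, 0.615, 0, 0, 0],
    [0.55, 0, 0, 0.615, 0, 0, 0]
  ]
}}

```text
time: 14.17
position: [0.4507, 0.2555, 0.1428]
tcp_rot: [179.9, -0.0, 90.0]
force: [-0.3, -0.5, -3.5]
opening: 0.0576
gripper_force: 20.0
```

Call:
{"fn": "send_rows", "kwargs": {
  "increments": [
    [0.55, 0, 0, 0.005, 0, 0, 0],
    [0.55, 0, 0, 0.01, 0, 0, 0],
    [0.55, 0, 0, 0.01, 0, 0, 0],
    [0.55, 0, 0, 0.01, 0, 0, 0]
  ]
}}

```text
time: 14.5
position: [0.4508, 0.2558, 0.1425]
tcp_rot: [179.9, -0.1, 90.0]
force: [-1.9, -1.2, 6.2]
opening: 0.0573
gripper_force: 20.0
```

Call:
{"fn": "send_rows", "kwargs": {
  "increments": [
    [0.7, 0, 0, 0, 0, 0, 0],
    [0.8, 0, 0, 0, 0, 0, 0],
    [1, 0, 0, 0, 0, 0, 0],
    [1, 0, 0, 0, 0, 0, 0],
    [1, 0, 0, -0.1, 0, 0, 0],
    [1, 0, 0, -0.3, 0, 0, 0],
    [1, 0, 0, -0.55, 0, 0, 0],
    [1, 0, 0, -0.8, 0, 0, 0],
    [1, 0, 0, -1, 0, 0, 0],
    [1, 0, 0, -1, 0, 0, 0]
  ]
}}

```text
time: 15.33
position: [0.4528, 0.2566, 0.2469]
tcp_rot: [179.5, -0.2, 90.0]
force: [0.5, -0.1, 0.5]
opening: 0.0879
gripper_force: 0.0
```

Call:
{"fn": "send_rows", "kwargs": {
  "increments": [
    [1, -0.28, 0.12, 0, 0, 0, 0],
    [1, -0.56, 0.24, 0, 0, 0, 0],
    [1, -0.84, 0.35, 0, 0, 0, 0]
  ]
}}

```text
time: 15.58
position: [0.485, 0.1706, 0.2407]
tcp_rot: [-180.0, 0.0, 90.1]
force: [1.0, 0.1, -0.6]
opening: 0.088
gripper_force: 0.0
```

Call:
{"fn": "send_rows", "kwargs": {
  "increments": [
    [1, -0.28, 0.12, 0, 0, 0, 0],
    [1, -0.56, 0.24, 0, 0, 0, 0],
    [1, -0.84, 0.35, 0, 0, 0, 0]
  ]
}}

```text
time: 15.83
position: [0.52, 0.0858, 0.2403]
tcp_rot: [-180.0, 0.0, 90.0]
force: [0.2, -0.1, 0.7]
opening: 0.0882
gripper_force: 0.0
```

Call:
{"fn": "send_rows", "kwargs": {
  "increments": [
    [1, -0.28, 0.12, 0, 0, 0, 0],
    [1, -0.56, 0.24, 0, 0, 0, 0],
    [1, -0.84, 0.35, 0, 0, 0, 0]
  ]
}}

```text
time: 16.08
position: [0.555, 0.0017, 0.2402]
tcp_rot: [-179.9, -0.0, 90.0]
force: [-0.2, 1.3, -0.6]
opening: 0.088
gripper_force: 0.0
```

Call:
{"fn": "send_rows", "kwargs": {
  "increments": [
    [1, -0.28, 0.12, 0, 0, 0, 0],
    [1, -0.56, 0.24, 0, 0, 0, 0],
    [1, -0.84, 0.35, 0, 0, 0, 0],
    [1, -0.84, 0.35, 0, 0, 0, 0],
    [1, -0.84, 0.35, 0, 0, 0, 0]
  ]
}}

```text
time: 16.5
position: [0.5897, -0.0821, 0.2399]
tcp_rot: [-179.9, -0.0, 89.8]
force: [0.4, 0.3, 1.1]
opening: 0.0882
gripper_force: 0.0
```

```bash
python3 - <<'E'
from h import *
print([robot.observe()[k] for k in('position','tcp_rot')])
p,W=shot('wrist','w3'); shot('top','t2'); shot('scene','s2')
E
```

```text
[array([ 0.5897364 , -0.08206519,  0.23994815]), array([-1.79903947e+02, -3.11896223e-02,  8.98203808e+01])]
```

View pics/w3.png

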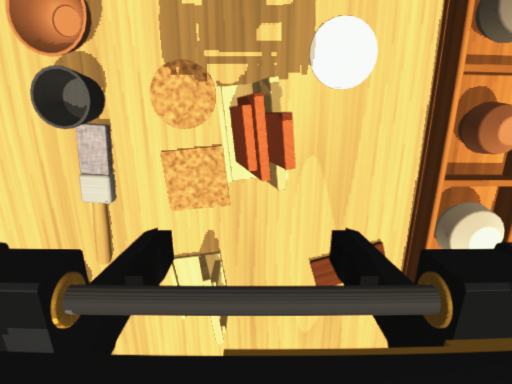

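The round mat (183,93) and the square mat (195,178) are both clear, with the stack at (262,137). The easel is partly visible at (210,280).

```bash
cat > m.py <<'E'
from h import *
np.set_printoptions(precision=4,suppress=True)
def load(n,cam):
    f=np.load(f'pics/{n}.npz');return f['p'],cloud(cam,f['d'],f['T'])
def rect(S,name):
    q=(S[:,:2]*1000).astype(np.float32);b=cv2.minAreaRect(q);e=cv2.minEnclosingCircle(q)
    print(name,len(S),'mean',S.mean(0),'rect',np.round(b[0],1),np.round(b[1],1),round(b[2],1),'circ',np.round(e[0],1),round(e[1],1))
def plane(S):
    for _ in range(4):
        c=S.mean(0);n=np.linalg.svd(S-c,full_matrices=False)[2][2];r=(S-c)@n;S=S[abs(r)<max(.0008,2*r.std())]
    return c,n*np.sign(-n[0]+1e-9),r.std(),len(S)
E
python3 - <<'E'
from m import *
for n,cam in(('w3','wrist'),('t2','top')):
    p,W=load(n,cam); hsv=cv2.cvtColor(p,cv2.COLOR_RGB2HSV).astype(int); X,Y,Z=W[...,0],W[...,1],W[...,2]
    # mats: compare with table colour
    for nm,c in(('round',(.5045,.005)),('square',(.5085,-.104))):
        d=np.hypot(X-c[0],Y-c[1]); m=(d<.075)&(Z<.012)
        ins=hsv[(d<.03)&(Z<.012)]; out=hsv[(d>.064)&(d<.075)&(Z<.003)]
        print(n,nm,'in',np.median(ins,0),'out',np.median(out,0),'z',np.nanmedian(Z[(d<.03)]))
        q=m&(Z>.0022)
        rect(W[q],nm+' byz')
    S=W[(Z>.118)&(Z<.14)&(X>.57)&(X<.66)&(Y>-.1)&(Y<.02)];rect(S,'tall top')
    r=(X>.55)&(X<.66)&(Y>-.068)&(Y<-.01)
    S=W[r&(Z>.095)&(Z<.124)]; print('tall front',plane(S))
    S=W[(X>.56)&(X<.65)&(Y>-.11)&(Y<.03)&(Z>.055)&(Z<.078)];rect(S,'z55-78')
    S=W[(X>.46)&(X<.6)&(Y>-.34)&(Y<-.2)&(Z>.066)&(Z<.085)];rect(S,'easel back top')
    S=W[(X>.46)&(X<.6)&(Y>-.34)&(Y<-.2)&(Z>.02)&(Z<.06)]; 
    if len(S)>20: print('easel front',plane(S))
E
```

```text
w3 round in [ 17. 163. 237.] out [ 22. 141. 246.] z 0.00391751335941859
round byz 4242 mean [0.5111 0.0017 0.0045] rect [509.7  -2.1] [130.  131.1] 38.8 circ [509.2  -0.2] 71.6
w3 square in [ 17. 163. 238.] out [ 23. 136. 247.] z 0.0039723675085980015
square byz 4118 mean [ 0.5177 -0.0994  0.0043] rect [ 515.4 -102.1] [136.5 117.5] 60.1 circ [ 512.9 -100.9] 73.2
tall top 878 mean [ 0.6202 -0.0382  0.1281] rect [620.4 -38.8] [13.2 49.8] 5.2 circ [620.6 -39. ] 25.2
tall front (array([ 0.6121, -0.039 ,  0.1102]), array([-0.9624, -0.0888,  0.2567]), np.float64(0.00022600753390088666), 548)
z55-78 1909 mean [ 0.5994 -0.0359  0.0716] rect [601.3 -41.1] [ 50.1 119.9] 5.4 circ [616.5 -39.7] 60.0
easel back top 289 mean [ 0.5402 -0.2726  0.0738] rect [ 540.2 -264.8] [13.2 99. ] 8.8 circ [ 536.4 -265.4] 49.6
easel front (array([ 0.5358, -0.2384,  0.0432]), array([-0.9597, -0.2418,  0.1434]), np.float64(0.006594129774087656), 306)
t2 round in [ 15. 135. 148.] out [ 18. 121. 158.] z 0.6165763025744839
round byz 877 mean [0.512  0.0123 0.0047] rect [506.   11.5] [137.3 137.6] 41.1 circ [504.5   5. ] 74.8
t2 square in [ 15. 136. 150.] out [ 20. 117. 162.] z 0.3503742732566778
square byz 581 mean [ 0.4903 -0.1096  0.0043] rect [ 507.3 -121.1] [108.5 137.5] 82.6 circ [ 508.8 -104.2] 74.0
tall top 81 mean [ 0.6189 -0.0255  0.1278] rect [618.5 -26.2] [13.9 25.6] 0.3 circ [619.3 -26.3] 13.8
tall front (array([ 0.611 , -0.0251,  0.1101]), array([-0.9617, -0.0533,  0.2689]), np.float64(0.0005337077769460906), 53)
z55-78 237 mean [ 0.5975 -0.0074  0.0701] rect [590.3 -23.3] [102.2  43. ] 64.3 circ [599.4 -27.7] 51.4
easel back top 140 mean [ 0.5406 -0.2724  0.0734] rect [ 540.4 -265.5] [14.2 98.7] 8.2 circ [ 541.8 -265.3] 49.5
easel front (array([ 0.5273, -0.2695,  0.0404]), array([-0.9563, -0.1306,  0.2616]), np.float64(0.0005889901001907074), 119)
```

The tall tile plane fit gives yaw 5.3° and lean 0.26 rad, which matches the spec. Before picking the tile I'll take one closer look at the easel.

Call:
{"fn": "send_rows", "kwargs": {
  "increments": [
    [1, -0.33, -0.1, 0, 0, 0, 0],
    [1, -0.66, -0.2, 0, 0, 0, 0],
    [1, -1, -0.3, 0, 0, 0, 0]
  ]
}}

```text
time: 16.9
position: [0.5595, -0.1795, 0.2411]
tcp_rot: [180.0, -0.0, 90.2]
force: [0.6, -0.8, 0.1]
opening: 0.0882
gripper_force: 0.0
```

Call:
{"fn": "send_rows", "kwargs": {
  "increments": [
    [1, -0.33, -0.1, 0, 0, 0, 0],
    [1, -0.66, -0.2, 0, 0, 0, 0],
    [1, -1, -0.3, 0, 0, 0, 0],
    [1, -1, -0.3, 0, 0, 0, 0],
    [1, -1, -0.3, 0, 0, 0, 0],
    [1, -1, -0.3, 0, 0, 0, 0],
    [1, -1, -0.3, 0, 0, 0, 0]
  ]
}}

```text
time: 17.48
position: [0.5303, -0.279, 0.241]
tcp_rot: [180.0, -0.0, 90.1]
force: [0.2, 0.2, 0.1]
opening: 0.0879
gripper_force: 0.0
```

```bash
python3 - <<'E'
from m import *
p,W=shot('wrist','w4'); shot('top','t3'); print(robot.observe()['position'],robot.observe()['tcp_rot'])
X,Y,Z=W[...,0],W[...,1],W[...,2]
e=(X>.45)&(X<.6)&(Y>-.335)&(Y<-.2)
rect(W[e&(Z>.066)&(Z<.085)],'back top'); rect(W[e&(Z>.072)&(Z<.08)],'back top hi')
c=np.array([.52,-.267]);a=np.radians(8);L=(X-c[0])*np.cos(a)+(Y-c[1])*np.sin(a);V=-(X-c[0])*np.sin(a)+(Y-c[1])*np.cos(a)
S=W[e&(Z>.02)&(Z<.06)&(abs(V)<.04)&(L>0)&(L<.04)];print('front',plane(S))
S=W[e&(Z>.006)&(Z<.0105)&(abs(V)<.055)&(abs(L)<.03)];rect(S,'floor')
S=W[e&(Z>.0125)&(Z<.019)&(abs(V)<.06)&(L<-.01)];rect(S,'lip')
E
```

```text
[ 0.5304 -0.2791  0.241 ] [179.9956  -0.0184  90.116 ]
back top 966 mean [ 0.5381 -0.2635  0.0735] rect [ 538.9 -265.6] [ 13.1 100.1] 7.7 circ [ 537.5 -265.9] 50.1
back top hi 832 mean [ 0.5388 -0.2634  0.0741] rect [ 539.  -265.5] [10.7 99.6] 7.7 circ [ 537.9 -265.6] 49.8
front (array([ 0.5255, -0.265 ,  0.041 ]), array([-0.9575, -0.1322,  0.2564]), np.float64(0.000166678634087607), 500)
floor 1700 mean [ 0.5073 -0.2673  0.0079] rect [ 519.6 -268.3] [ 58.9 100.1] 7.8 circ [ 519.7 -268.2] 56.9
lip 380 mean [ 0.4764 -0.2725  0.0157] rect [ 476.5 -274.4] [ 6.3 99.9] 7.9 circ [ 475.3 -274.6] 50.0
```

View pics/w4.png

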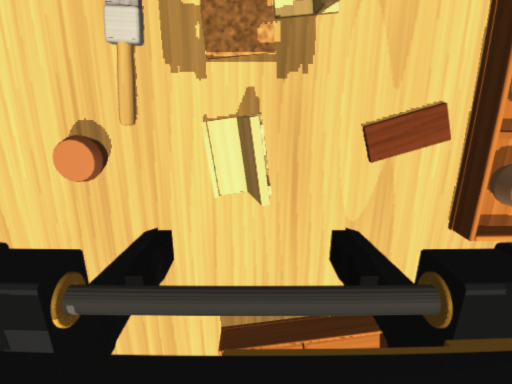

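The easel measures yaw 7.8° with its origin near (0.497, -0.271), and the lip, backboard top and face all agree within 1 mm. In the wrist view it sits at (237,155). Next I'll pick the tall tile.

Call:
{"fn": "send_rows", "kwargs": {
  "increments": [
    [1, 0.28, 0.12, 0, 0, 0, 0],
    [0.7, 0.56, 0.24, 0, 0, 0, 0],
    [0.45, 0.8, 0.35, 0, 0, 0, 0]
  ]
}}

```text
time: 17.83
position: [0.5655, -0.1985, 0.2411]
tcp_rot: [180.0, -0.0, 90.0]
force: [0.3, -0.9, 0.5]
opening: 0.0771
gripper_force: 0.0
```

Call:
{"fn": "send_rows", "kwargs": {
  "increments": [
    [0.45, 0.28, 0.12, 0, 0, 0, 0],
    [0.45, 0.56, 0.24, 0, 0, 0, 0],
    [0.45, 0.8, 0.35, 0, 0, 0, 0]
  ]
}}

```text
time: 18.08
position: [0.6005, -0.1177, 0.2411]
tcp_rot: [180.0, -0.0, 90.1]
force: [0.9, -0.5, -0.5]
opening: 0.0571
gripper_force: 0.0
```

Call:
{"fn": "send_rows", "kwargs": {
  "increments": [
    [0.45, 0.28, 0.12, 0, 0.01, -0.0005, -0.0035],
    [0.45, 0.56, 0.24, 0, 0.02, -0.001, -0.007],
    [0.45, 0.838, 0.36, 0.1, 0.03, -0.0014, -0.0107],
    [0.45, 0.838, 0.36, 0.3, 0.0414, -0.0019, -0.0147],
    [0.45, 0.838, 0.36, 0.6, 0.0414, -0.0019, -0.0147],
    [0.45, 0.838, 0.36, 0.6, 0.0414, -0.0019, -0.0147],
    [0.45, 0.838, 0.36, 0.6, 0.0414, -0.0019, -0.0147],
    [0.45, 0.838, 0.36, 0.6, 0.0414, -0.0019, -0.0147]
  ]
}}

```text
time: 18.75
position: [0.636, -0.0366, 0.1821]
tcp_rot: [-165.1, -0.0, 95.3]
force: [0.3, 0.4, -0.3]
opening: 0.0395
gripper_force: 0.0
```

```bash
python3 - <<'E'
from m import *
s=robot.observe();T=pose(s);print(s['position'],T[:3,:3].round(4),s['opening'])
p,W=shot('wrist','w5');X,Y,Z=W[...,0],W[...,1],W[...,2]
S=W[(Z>.118)&(Z<.14)&(X>.58)&(X<.66)&(Y>-.1)&(Y<.02)]
rect(S,'tall top'); S=(S-T[:3,3])@T[:3,:3]
S2=S[S[:,2]<np.percentile(S[:,2],50)]
print('tool frame min/max',np.percentile(S,2,axis=0),np.percentile(S,98,axis=0))
r=(X>.55)&(X<.66)&(Y>-.068)&(Y<-.01)&(Z>.095)&(Z<.124);print(plane(W[r]),plane((W[r]-T[:3,3])@T[:3,:3]))
E
```

```text
[ 0.636  -0.0366  0.1821] [[-0.093   0.9623 -0.2558]
 [ 0.9957  0.0899 -0.0238]
 [ 0.0001 -0.2569 -0.9664]] 0.03953770524169908
tall top 887 mean [ 0.6221 -0.0365  0.1294] rect [621.6 -38.7] [12.3 50.4] 7.1 circ [620.5 -39. ] 25.5
tool frame min/max [-0.0245 -0.0044  0.0527] [0.0241 0.0046 0.0623]
(array([ 0.6149, -0.0144,  0.1103]), array([-0.0917,  0.9958, -0.0033]), np.float64(0.00018750352290238388), 104) (array([0.024 , 0.0002, 0.0742]), array([-1.    , -0.002 , -0.0029]), np.float64(0.00018750352290238423), 104)
```

The tile sits centred in the tool frame: ±24.3 mm in x, ±4.5 mm in y, top 53 mm ahead. I'll go down and grip.

Call:
{"fn": "send_rows", "kwargs": {
  "increments": [
    [0.45, 0, 0, 0.2, 0, 0, 0],
    [0.45, 0, 0, 0.4, 0, 0, 0],
    [0.45, 0, 0, 0.6, 0, 0, 0],
    [0.45, 0, 0, 0.75, 0, 0, 0],
    [0.45, 0, 0, 0.85, 0, 0, 0],
    [0.45, 0, 0, 0.9, 0, 0, 0],
    [0.45, 0, 0, 0.9, 0, 0, 0],
    [0.45, 0, 0, 0.9, 0, 0, 0],
    [0.45, 0, 0, 0.9, 0, 0, 0]
  ]
}}

```text
time: 19.55
position: [0.6142, -0.0393, 0.0957]
tcp_rot: [-165.3, 0.0, 95.3]
force: [-0.4, -0.2, 0.6]
opening: 0.0397
gripper_force: 0.0
```

Call:
{"fn": "send_rows", "kwargs": {
  "increments": [
    [0.3, 0, 0, 0, 0, 0, 0],
    [0.2, 0, 0, 0, 0, 0, 0],
    [0.15, 0, 0, 0, 0, 0, 0],
    [0.1, 0, 0, 0, 0, 0, 0],
    [0.05, 0, 0, 0, 0, 0, 0],
    [0.05, 0, 0, 0, 0, 0, 0],
    [0.05, 0, 0, 0, 0, 0, 0],
    [0.05, 0, 0, 0, 0, 0, 0]
  ],
  "squeeze": 25
}}

```text
time: 20.22
position: [0.6131, -0.0391, 0.0941]
tcp_rot: [-165.1, -0.0, 95.3]
force: [-0.2, -0.6, 0.6]
opening: 0.0099
gripper_force: 25.0
```

Call:
{"fn": "send_rows", "kwargs": {
  "increments": [
    [0.05, 0, 0, -0.03, 0, 0, 0],
    [0.05, 0, 0, -0.07, 0, 0, 0],
    [0.05, 0, 0, -0.11, 0, 0, 0],
    [0.05, 0, 0, -0.15, 0, 0, 0],
    [0.05, 0, 0, -0.19, 0, 0, 0],
    [0.05, 0, 0, -0.23, 0, 0, 0],
    [0.05, 0, 0, -0.27, 0, 0, 0],
    [0.05, 0, 0, -0.31, 0, 0, 0],
    [0.05, 0, 0, -0.35, 0, 0, 0],
    [0.05, 0, 0, -0.4, 0, 0, 0],
    [0.05, 0, 0, -0.45, 0, 0, 0],
    [0.05, 0, 0, -0.5, 0, 0, 0]
  ]
}}

```text
time: 21.22
position: [0.6258, -0.038, 0.1428]
tcp_rot: [-165.1, -0.0, 95.3]
force: [-0.1, 0.4, -1.3]
opening: 0.0096
gripper_force: 25.0
```

Call:
{"fn": "send_rows", "kwargs": {
  "increments": [
    [0.05, 0, 0, -0.04, 0, 0, 0],
    [0.05, 0, 0, -0.08, 0, 0, 0],
    [0.05, 0, 0, -0.12, 0, 0, 0],
    [0.05, 0, 0, -0.16, 0, 0, 0],
    [0.05, 0, 0, -0.2, 0, 0, 0],
    [0.05, 0, 0, -0.25, 0, 0, 0],
    [0.05, 0, 0, -0.3, 0, 0, 0],
    [0.05, 0, 0, -0.35, 0, 0, 0],
    [0.05, 0, 0, -0.4, 0, 0, 0],
    [0.05, 0, 0, -0.45, 0, 0, 0],
    [0.05, 0, 0, -0.5, 0, 0, 0],
    [0.05, 0, 0, -0.6, 0, 0, 0]
  ]
}}

```text
time: 22.22
position: [0.6405, -0.0365, 0.1999]
tcp_rot: [-165.0, -0.0, 95.3]
force: [-1.7, -0.3, -1.5]
opening: 0.01
gripper_force: 25.0
```

```bash
python3 - <<'E'
from m import *
s=robot.observe();T=pose(s);print(s['position'],s['force'],s['opening'])
p,W=shot('wrist','w6'); p2,_=shot('scene','s6')
cv2.imwrite('pics/c6.png',np.vstack([cv2.resize(p[40:240,160:380],(600,300)),cv2.resize(p2[90:240,120:320],(600,300))])[:,:,::-1])
E
```

```text
[ 0.6405 -0.0365  0.1999] [-1.6553 -0.2842 -1.4701] 0.009972517599525698
```

View pics/c6.png

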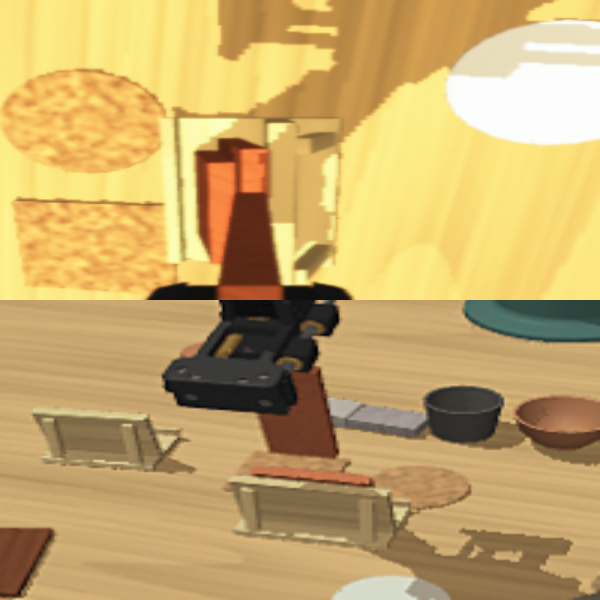

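The tall tile is out and clear. The small and wide tiles still lean in the rack, seen at (230,190) in the upper half and (310,475) in the lower half. Next I'll carry the tile above the easel.

Call:
{"fn": "send_rows", "kwargs": {
  "increments": [
    [0.05, -0.12, -0.06, 0.02, 0, 0, 0],
    [0.05, -0.27, -0.13, 0.05, 0, 0, 0],
    [0.05, -0.42, -0.2, 0.07, 0, 0, 0],
    [0.05, -0.57, -0.27, 0.1, 0, 0, 0],
    [0.05, -0.727, -0.346, 0.126, 0, 0, 0]
  ]
}}

```text
time: 22.73
position: [0.6099, -0.1145, 0.1965]
tcp_rot: [-165.0, -0.0, 95.3]
force: [0.2, -0.6, -1.0]
opening: 0.0098
gripper_force: 25.0
```

Call:
{"fn": "send_rows", "kwargs": {
  "increments": [
    [0.05, -0.15, -0.07, 0.02, 0, 0, 0],
    [0.05, -0.3, -0.14, 0.05, 0, 0, 0],
    [0.05, -0.45, -0.21, 0.07, 0, 0, 0],
    [0.05, -0.6, -0.28, 0.1, 0, 0, 0],
    [0.05, -0.727, -0.346, 0.126, 0, 0, 0]
  ]
}}

```text
time: 23.15
position: [0.5808, -0.1901, 0.1937]
tcp_rot: [-165.1, 0.0, 95.3]
force: [-0.7, -0.3, -1.8]
opening: 0.0097
gripper_force: 25.0
```

Call:
{"fn": "send_rows", "kwargs": {
  "increments": [
    [0.05, -0.15, -0.07, 0.02, 0, 0, 0],
    [0.05, -0.3, -0.14, 0.05, 0, -0.0006, -0.0022],
    [0.05, -0.45, -0.21, 0.07, 0, -0.0012, -0.0044],
    [0.05, -0.6, -0.28, 0.1, 0, -0.0018, -0.0067],
    [0.05, -0.7, -0.33, 0.12, 0, -0.0018, -0.0067],
    [0.05, -0.727, -0.346, 0.126, 0, -0.0018, -0.0067],
    [0.05, -0.727, -0.346, 0.126, 0, -0.0018, -0.0067],
    [0.05, -0.727, -0.346, 0.126, 0, -0.0018, -0.0067],
    [0.05, -0.727, -0.346, 0.126, 0, -0.0018, -0.0067]
  ]
}}

```text
time: 23.9
position: [0.552, -0.2632, 0.1905]
tcp_rot: [-165.1, -0.0, 97.8]
force: [-0.4, 0.2, -1.6]
opening: 0.0102
gripper_force: 25.0
```

```bash
python3 - <<'E'
from m import *
s=robot.observe();T=pose(s);R=T[:3,:3];print(s['position'],s['tcp_rot'],s['force'],s['opening'])
a=np.radians(7.8);xe=np.array([np.cos(a),np.sin(a),0]);te=np.array([np.sin(.26)*xe[0],np.sin(.26)*xe[1],np.cos(.26)])
Te=np.array([.5343,-.2663,.0943])
for k,u in((.1,-.008),(.003,-.008),(.0005,-.006)): print(k,u,R.T@(Te+k*te+u*xe-s['position']))
print('xe in tool',R.T@xe,'z',R.T@[0,0,1], 'te',R.T@te)
# tile vs tool from wrist
p,W=shot('wrist','w7');X,Y,Z=W[...,0],W[...,1],W[...,2]
L=(W-T[:3,3])@R; m=(abs(L[...,0])<.05)&(abs(L[...,1])<.02)&(L[...,2]>-.02)&(L[...,2]<.1)
S=L[m];print(len(S),np.percentile(S,[1,50,99],axis=0))
e=(X>.45)&(X<.6)&(Y>-.335)&(Y<-.2); rect(W[e&(Z>.0125)&(Z<.019)&(X<.5)],'lip')
E
```

```text
[ 0.552  -0.2632  0.1905] [-165.1012   -0.026    97.8267] [-0.3906  0.1911 -1.6234] 0.01015528071473719
0.1 -0.008 [-0.0006 -0.0004 -0.0004]
0.003 -0.008 [-0.0006 -0.0004  0.0966]
0.0005 -0.006 [-0.0007  0.0016  0.0986]
xe in tool [-0.0005  0.9664 -0.2571] z [ 0.0005 -0.2571 -0.9664] te [ 0.0003 -0.     -1.    ]
1632 [[ 0.0073 -0.0187 -0.0198]
 [ 0.0097 -0.0001 -0.0067]
 [ 0.0248  0.0183  0.0825]]
lip 479 mean [ 0.4767 -0.2725  0.0155] rect [ 476.7 -274.2] [ 7.  99.5] 7.7 circ [ 477.4 -274.1] 49.8
```

View pics/w7.png

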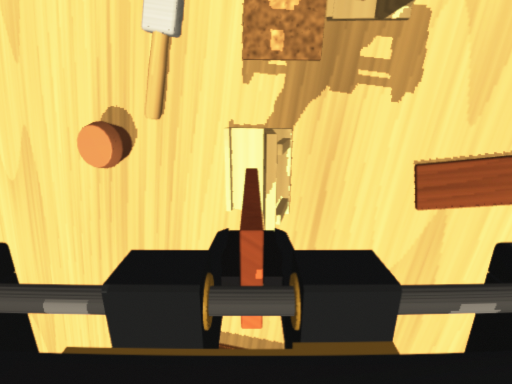

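The tile is held straight over the easel, with its foot at (251,172) and the easel at (262,165). I'll lower it in front of the backboard, with the front offset kept.

Call:
{"fn": "send_rows", "kwargs": {
  "increments": [
    [0.05, 0, 0, 0.1, 0, 0, 0],
    [0.05, 0, 0, 0.2, 0, 0, 0],
    [0.05, 0, 0, 0.3, 0, 0, 0],
    [0.05, 0, 0, 0.4, 0, 0, 0],
    [0.05, 0, 0, 0.5, 0, 0, 0],
    [0.05, 0, 0, 0.6, 0, 0, 0],
    [0.05, 0, 0, 0.7, 0, 0, 0],
    [0.05, 0, 0, 0.8, 0, 0, 0],
    [0.05, 0, 0, 0.87, 0, 0, 0],
    [0.05, 0, 0, 0.92, 0, 0, 0],
    [0.05, 0, 0, 0.95, 0, 0, 0],
    [0.05, 0, 0, 0.95, 0, 0, 0]
  ]
}}

```text
time: 24.95
position: [0.527, -0.2671, 0.098]
tcp_rot: [-165.0, -0.0, 97.8]
force: [-0.2, -0.1, -1.8]
opening: 0.0102
gripper_force: 25.0
```

Call:
{"fn": "send_rows", "kwargs": {
  "increments": [
    [0.05, -0.006, 0, 0, 0, 0, 0],
    [0.05, -0.006, 0, 0.01, 0, 0, 0],
    [0.05, -0.006, 0, 0.02, 0, 0, 0],
    [0.05, -0.006, 0, 0.025, 0, 0, 0],
    [0.05, -0.006, 0, 0.025, 0, 0, 0],
    [0.05, -0.006, 0, 0.025, 0, 0, 0]
  ]
}}

```text
time: 25.45
position: [0.527, -0.2679, 0.0964]
tcp_rot: [-165.1, 0.0, 97.8]
force: [0.2, -0.2, -0.9]
opening: 0.01
gripper_force: 25.0
```

Call:
{"fn": "send_rows", "kwargs": {
  "increments": [
    [0.05, 0, 0.01, -0.003, 0, 0, 0],
    [0.05, 0, 0.02, -0.005, 0, 0, 0],
    [0.05, 0, 0.03, -0.008, 0, 0, 0],
    [0.05, 0, 0.04, -0.01, 0, 0, 0],
    [0.05, 0, 0.05, -0.01, 0, 0, 0],
    [0.05, 0, 0.055, -0.01, 0, 0, 0],
    [0.05, 0, 0.055, -0.01, 0, 0, 0],
    [0.05, 0, 0.055, -0.01, 0, 0, 0]
  ]
}}

```text
time: 26.12
position: [0.5324, -0.2671, 0.0958]
tcp_rot: [-165.1, -0.0, 97.8]
force: [-0.5, -0.6, -1.7]
opening: 0.0099
gripper_force: 25.0
```

Call:
{"fn": "send_rows", "kwargs": {
  "increments": [
    [0.05, 0, 0, 0.005, 0, 0, 0],
    [0.05, 0, 0, 0.01, 0, 0, 0],
    [0.05, 0, 0, 0.015, 0, 0, 0],
    [0.05, 0, 0, 0.015, 0, 0, 0],
    [0.05, 0, 0, 0.015, 0, 0, 0]
  ]
}}

```text
time: 26.53
position: [0.532, -0.2672, 0.0943]
tcp_rot: [-165.1, -0.0, 97.8]
force: [0.2, 0.2, -1.5]
opening: 0.0098
gripper_force: 25.0
```

Call:
{"fn": "send_rows", "kwargs": {
  "increments": [
    [0.05, 0, 0, 0.005, 0, 0, 0],
    [0.05, 0, 0, 0.01, 0, 0, 0],
    [0.05, 0, 0, 0.01, 0, 0, 0],
    [0.05, 0, 0, 0.01, 0, 0, 0]
  ]
}}

```text
time: 26.87
position: [0.5322, -0.2674, 0.094]
tcp_rot: [-165.1, 0.0, 97.8]
force: [0.4, 0.8, 2.4]
opening: 0.0098
gripper_force: 25.0
```

Call:
{"fn": "send_rows", "kwargs": {
  "increments": [
    [0.05, 0.004, 0.008, 0, 0, 0, 0],
    [0.05, 0.004, 0.015, 0, 0, 0, 0],
    [0.05, 0.004, 0.015, 0, 0, 0, 0],
    [0.05, 0.004, 0.015, 0, 0, 0, 0]
  ]
}}

```text
time: 27.2
position: [0.533, -0.267, 0.0938]
tcp_rot: [-165.0, 0.0, 97.8]
force: [-1.5, -0.6, 5.8]
opening: 0.01
gripper_force: 25.1
```

Call:
{"fn": "send_rows", "kwargs": {
  "increments": [
    [0.05, 0, 0.005, -0.003, 0, 0, 0],
    [0.05, 0, 0.01, -0.005, 0, 0, 0],
    [0.05, 0, 0.01, -0.005, 0, 0, 0],
    [0.05, 0, 0.01, -0.005, 0, 0, 0]
  ]
}}

```text
time: 27.53
position: [0.5338, -0.2668, 0.0936]
tcp_rot: [-165.0, 0.0, 97.8]
force: [-3.0, -0.4, 6.9]
opening: 0.0098
gripper_force: 25.2
```

Call:
{"fn": "send_rows", "kwargs": {
  "increments": [
    [0.15, 0, 0, 0, 0, 0, 0],
    [0.2, 0, 0, 0, 0, 0, 0],
    [0.3, 0, 0, 0, 0, 0, 0],
    [0.4, 0, 0, 0, 0, 0, 0],
    [0.4, 0, 0, 0, 0, 0, 0],
    [0.4, 0, 0, 0, 0, 0, 0],
    [0.4, 0, 0, -0.1, 0, 0, 0],
    [0.4, 0, 0, -0.25, 0, 0, 0],
    [0.4, 0, 0, -0.45, 0, 0, 0],
    [0.4, 0, 0, -0.65, 0, 0, 0],
    [0.4, 0, 0, -0.85, 0, 0, 0],
    [0.4, 0, 0, -1, 0, 0, 0]
  ]
}}

```text
time: 28.53
position: [0.561, -0.2632, 0.1926]
tcp_rot: [-165.2, 0.1, 97.8]
force: [1.3, -0.2, 0.1]
opening: 0.0354
gripper_force: 0.0
```

Call:
{"fn": "send_rows", "kwargs": {
  "increments": [
    [0.6, 0, 0, 0, 0, 0, 0],
    [0.6, 0, 0, 0, 0, 0, 0],
    [0.6, 0, 0, 0, 0, 0, 0],
    [0.6, 0, 0, 0, 0, 0, 0]
  ]
}}

```text
time: 28.87
position: [0.5587, -0.2626, 0.1884]
tcp_rot: [-165.0, -0.1, 97.8]
force: [-1.4, -0.6, -0.6]
opening: 0.0531
gripper_force: 0.0
```

```bash
python3 - <<'E'
from m import *
s=robot.observe();T=pose(s);R=T[:3,:3];print(s['position'],s['tcp_rot'],s['opening'])
p,W=shot('wrist','w8');X,Y,Z=W[...,0],W[...,1],W[...,2]
a=np.radians(7.8);O=np.array([.4969,-.2714])
L=(X-O[0])*np.cos(a)+(Y-O[1])*np.sin(a);V=-(X-O[0])*np.sin(a)+(Y-O[1])*np.cos(a)
E_=np.dstack([L,V,Z])
S=E_[(abs(V)<.045)&(Z>.09)&(Z<.14)&(L>0)&(L<.09)];print('tile',len(S),np.percentile(S,[1,50,99],axis=0))
S=E_[(abs(V)<.045)&(Z>.122)&(Z<.14)&(L>0)&(L<.09)];rect(S,'tile top local')
S=E_[(abs(V)<.06)&(Z>.0125)&(Z<.019)&(L<-.01)&(L>-.035)];rect(S,'lip local')
S=E_[(abs(V)<.06)&(Z>.066)&(Z<.08)&(L>.02)&(L<.06)];rect(S,'board top local')
p2,_=shot('scene','s8')
cv2.imwrite('pics/c8.png',np.vstack([cv2.resize(p[60:240,160:380],(600,300)),cv2.resize(p2[100:230,110:320],(600,300))])[:,:,::-1])
E
```

```text
[ 0.5587 -0.2626  0.1884] [-164.9572   -0.0828   97.7958] 0.05309753529611427
tile 991 [[ 0.033  -0.0247  0.0918]
 [ 0.0488  0.0042  0.1282]
 [ 0.054   0.0241  0.1306]]
tile top local 819 mean [0.0495 0.0006 0.1284] rect [49.4 -0.5] [10.4 49.6] 1.6 circ [48.8 -0.5] 25.2
lip local 483 mean [-0.0201  0.0024  0.0155] rect [-20.5  -0.3] [ 7.  99.9] 0.2 circ [-20.1  -0.3] 50.0
board top local 858 mean [0.0438 0.0099 0.0738] rect [38.2  0.1] [100.  23.] 89.6 circ [42.8  0.1] 50.2
```

View pics/c8.png

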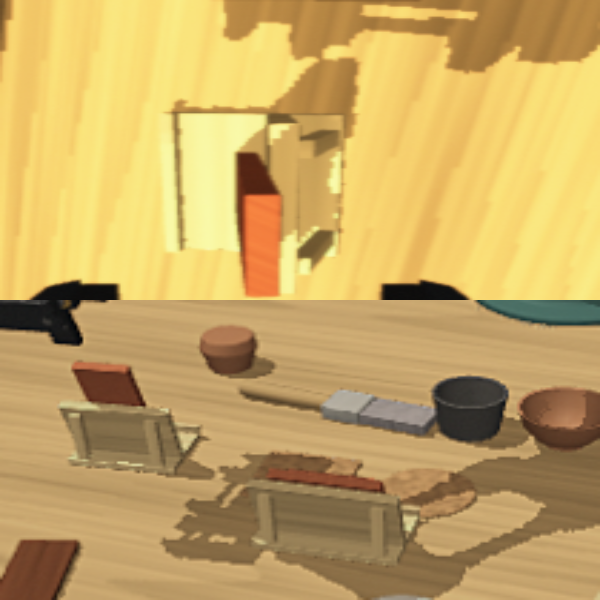

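The tile stands on the easel, centred to about 0.3 mm, and the stack is intact. I'll check how flush it lies.

```bash
python3 - <<'E'
from m import *
a=np.radians(7.8);O=np.array([.4969,-.2714])
def loc(W):
    X,Y,Z=W[...,0],W[...,1],W[...,2]
    return np.dstack([(X-O[0])*np.cos(a)+(Y-O[1])*np.sin(a),-(X-O[0])*np.sin(a)+(Y-O[1])*np.cos(a),Z])
for n,c in(('w8','wrist'),('s8','scene')):
    p,W=load(n,c);E=loc(W);L,V,Z=E[...,0],E[...,1],E[...,2]
    red=(p[...,0]>2.2*p[...,2])&(p[...,0]>1.5*p[...,1])
    m=(abs(V)<.03)&(L>0)&(L<.08)&(Z>.01)&red
    # split by height
    for z0,z1 in((.01,.03),(.03,.06),(.06,.09),(.09,.12),(.12,.135)):
        S=E[m&(Z>z0)&(Z<z1)]
        if len(S)>8: print(n,z0,len(S),np.percentile(S,[5,50,95],axis=0).round(4).tolist())
    if n=='w8':
        S=E[m&(Z>.02)&(Z<.118)&(L-np.tan(.26)*Z<.0165)]
        print('front',len(S),plane(S))
    else:
        S=E[m&(Z>.085)&(Z<.124)];print('back',len(S),plane(S))
    S=E[(abs(V)<.046)&(abs(V)>.028)&(Z>.02)&(Z<.065)&(L>.015)&(L<.045)];print('easel face',plane(S))
E
```

```text
w8 0.01 17 [[0.0119, 0.0237, 0.0162], [0.0164, 0.0238, 0.0224], [0.0208, 0.024, 0.0299]]
w8 0.03 83 [[0.0179, -0.0098, 0.0312], [0.0222, 0.0237, 0.0533], [0.0295, 0.024, 0.0594]]
w8 0.06 94 [[0.0266, -0.0145, 0.0627], [0.0322, 0.0238, 0.0836], [0.0381, 0.0241, 0.0894]]
w8 0.09 160 [[0.0329, -0.0164, 0.0913], [0.0406, 0.0237, 0.1127], [0.0475, 0.0241, 0.1186]]
w8 0.12 791 [[0.0452, -0.0224, 0.1265], [0.0494, 0.0021, 0.1286], [0.0534, 0.0234, 0.1302]]
front 305 (array([0.0322, 0.0135, 0.0831]), array([-0.9512,  0.0939,  0.2938]), np.float64(0.0017638788499402163), 270)
easel face (array([0.0378, 0.0076, 0.0449]), array([-0.9799, -0.1463, -0.1358]), np.float64(0.0017388172042111813), 33)
s8 0.06 80 [[0.0351, -0.0202, 0.0763], [0.04, 0.0022, 0.0827], [0.0437, 0.0246, 0.0895]]
s8 0.09 169 [[0.0419, -0.0212, 0.0921], [0.0479, 0.0027, 0.106], [0.0535, 0.0245, 0.1186]]
s8 0.12 98 [[0.0462, -0.0219, 0.1212], [0.0528, 0.0012, 0.1268], [0.0562, 0.0238, 0.1295]]
back 220 (array([0.048 , 0.0012, 0.105 ]), array([-0.9441, -0.0256,  0.3286]), np.float64(0.0012620350866011717), 195)
easel face (array([0.0396, 0.0144, 0.0415]), array([-0.9717,  0.0027,  0.236 ]), np.float64(0.001018077782860766), 37)
```

```bash
python3 - <<'E'
from m import *
a=np.radians(7.8);O=np.array([.4969,-.2714])
p,W=load('w8','wrist');X,Y,Z=W[...,0],W[...,1],W[...,2]
L=(X-O[0])*np.cos(a)+(Y-O[1])*np.sin(a);V=-(X-O[0])*np.sin(a)+(Y-O[1])*np.cos(a);E=np.dstack([L,V,Z])
red=(p[...,0]>2.2*p[...,2])&(p[...,0]>1.5*p[...,1])
m=(abs(V)<.03)&(L>0)&(L<.08)&(Z>.01)&red
S=E[m&(V<.0215)&(Z<.122)];print('front',plane(S))
S=E[m&(V>.0225)&(Z<.124)];print('side',len(S))
for z in np.arange(.015,.125,.012):
    q=S[abs(S[:,2]-z)<.004]
    if len(q)>3: print(round(z,3),q[:,0].min().round(4),q[:,0].max().round(4),q[:,1].mean().round(4),'flush',round(.0102+(z-.0106)*.266,4),round(.0199+(z-.008)*.266,4))
S=E[m&(Z>.1275)];rect(S,'topface');print(plane(S))
t=S[:,1]<0;print(np.median(S[t],0),np.median(S[~t],0))
E
```

```text
front (array([0.0329, 0.0009, 0.0913]), array([-0.9545, -0.0012,  0.2981]), np.float64(1.771814803204403e-05), 127)
side 237
0.015 0.0108 0.0174 0.0238 flush 0.0114 0.0218
0.027 0.013 0.0223 0.0239 flush 0.0146 0.025
0.039 0.0166 0.0265 0.0238 flush 0.0178 0.0281
0.051 0.0196 0.0306 0.0238 flush 0.0209 0.0313
0.063 0.0232 0.0337 0.0238 flush 0.0241 0.0345
0.075 0.0272 0.0378 0.0239 flush 0.0273 0.0377
0.087 0.0314 0.0409 0.0238 flush 0.0305 0.0409
0.099 0.0357 0.0456 0.0239 flush 0.0337 0.0441
0.111 0.0384 0.0491 0.0239 flush 0.0369 0.0473
0.123 0.0415 0.052 0.0239 flush 0.0401 0.0505
topface 660 mean [0.049  0.0006 0.1295] rect [62.3 -0.6] [35.1 49.6] 0.1 circ [58.5 -0.4] 27.8
(array([0.049 , 0.0004, 0.1296]), array([-0.9795, -0.0024,  0.2015]), np.float64(0.002462515441112534), 652)
[ 0.0488 -0.0123  0.1289] [0.0489 0.0126 0.1288]
```

The tile is square to the easel and centred, but its foot stands about 2.5 mm short of flush, so it leans 0.30 rad instead of 0.26. I'll regrip, lift slightly, push back to contact and set it down again.

Call:
{"fn": "send_rows", "kwargs": {
  "increments": [
    [0.4, 0, 0, 0, 0, 0, 0],
    [0.4, 0, 0, 0.2, 0, 0, 0],
    [0.4, 0, 0, 0.4, 0, 0, 0],
    [0.4, 0, 0, 0.6, 0, 0, 0],
    [0.4, 0, 0, 0.8, 0, 0, 0],
    [0.4, 0, 0, 0.93, 0, 0, 0],
    [0.4, 0, 0, 1, 0, 0, 0],
    [0.4, 0, 0, 1, 0, 0, 0],
    [0.4, 0, 0, 1, 0, 0, 0]
  ]
}}

```text
time: 29.72
position: [0.5345, -0.2666, 0.0934]
tcp_rot: [-165.1, -0.0, 97.8]
force: [0.4, -1.4, 0.3]
opening: 0.0354
gripper_force: 0.0
```

Call:
{"fn": "send_rows", "kwargs": {
  "increments": [
    [0.3, 0, 0, 0, 0, 0, 0],
    [0.2, 0, 0, 0, 0, 0, 0],
    [0.15, 0, 0, 0, 0, 0, 0],
    [0.1, 0, 0, 0, 0, 0, 0],
    [0.05, 0, 0, 0, 0, 0, 0],
    [0.05, 0, 0, 0, 0, 0, 0],
    [0.05, 0, 0, 0, 0, 0, 0],
    [0.05, 0, 0, -0.01, 0, 0, 0],
    [0.05, 0, 0, -0.02, 0, 0, 0],
    [0.05, 0, 0, -0.02, 0, 0, 0],
    [0.05, 0, 0, -0.02, 0, 0, 0]
  ]
}}

```text
time: 30.63
position: [0.5349, -0.2662, 0.0947]
tcp_rot: [-165.1, -0.0, 97.8]
force: [0.5, -0.5, -1.2]
opening: 0.0094
gripper_force: 24.9
```

Call:
{"fn": "send_rows", "kwargs": {
  "increments": [
    [0.05, 0, 0.005, -0.001, 0, 0, 0],
    [0.05, 0, 0.01, -0.003, 0, 0, 0],
    [0.05, 0, 0.015, -0.004, 0, 0, 0],
    [0.05, 0, 0.02, -0.005, 0, 0, 0],
    [0.05, 0, 0.02, -0.005, 0, 0, 0],
    [0.05, 0, 0.02, -0.005, 0, 0, 0]
  ]
}}

```text
time: 31.13
position: [0.5357, -0.2661, 0.0947]
tcp_rot: [-164.9, -0.0, 97.8]
force: [-4.0, -1.4, -1.2]
opening: 0.0097
gripper_force: 24.9
```

Call:
{"fn": "send_rows", "kwargs": {
  "increments": [
    [0.05, 0, 0.005, -0.001, 0, 0, 0],
    [0.05, 0, 0.01, -0.003, 0, 0, 0],
    [0.05, 0, 0.01, -0.003, 0, 0, 0],
    [0.05, 0, 0.01, -0.003, 0, 0, 0]
  ]
}}

```text
time: 31.47
position: [0.5358, -0.266, 0.0947]
tcp_rot: [-164.8, -0.1, 97.8]
force: [-6.2, -1.6, -0.5]
opening: 0.0097
gripper_force: 24.9
```

Call:
{"fn": "send_rows", "kwargs": {
  "increments": [
    [0.05, 0, 0, 0.005, 0, 0, 0],
    [0.05, 0, 0, 0.01, 0, 0, 0],
    [0.05, 0, 0, 0.015, 0, 0, 0],
    [0.05, 0, 0, 0.015, 0, 0, 0],
    [0.05, 0, 0, 0.015, 0, 0, 0]
  ]
}}

```text
time: 31.88
position: [0.5358, -0.2661, 0.0945]
tcp_rot: [-164.9, -0.0, 97.8]
force: [-7.6, -0.7, 4.7]
opening: 0.0098
gripper_force: 24.9
```

Call:
{"fn": "send_rows", "kwargs": {
  "increments": [
    [0.15, 0, 0, 0, 0, 0, 0],
    [0.2, 0, 0, 0, 0, 0, 0],
    [0.3, 0, 0, 0, 0, 0, 0],
    [0.4, 0, 0, 0, 0, 0, 0],
    [0.4, 0, 0, 0, 0, 0, 0],
    [0.4, 0, 0, 0, 0, 0, 0],
    [0.4, 0, 0, -0.1, 0, 0, 0],
    [0.4, 0, 0, -0.25, 0, 0, 0],
    [0.4, 0, 0, -0.45, 0, 0, 0],
    [0.4, 0, 0, -0.65, 0, 0, 0],
    [0.4, 0, 0, -0.85, 0, 0, 0],
    [0.4, 0, 0, -1, 0, 0, 0]
  ]
}}

```text
time: 32.88
position: [0.5642, -0.2627, 0.1931]
tcp_rot: [-165.2, 0.1, 97.8]
force: [0.8, -1.1, 0.2]
opening: 0.035
gripper_force: 0.0
```

Call:
{"fn": "send_rows", "kwargs": {
  "increments": [
    [0.6, 0, 0, 0, 0, 0, 0],
    [0.6, 0, 0, 0, 0, 0, 0],
    [0.6, 0, 0, 0, 0, 0, 0],
    [0.6, 0, 0, 0, 0, 0, 0]
  ]
}}

```text
time: 33.22
position: [0.5619, -0.2622, 0.1888]
tcp_rot: [-165.0, -0.1, 97.8]
force: [-0.9, 0.5, -0.0]
opening: 0.0527
gripper_force: 0.0
```

```bash
python3 - <<'E'
from m import *
shot('wrist','w9'); print(robot.observe()['position'],robot.observe()['tcp_rot'])
a=np.radians(7.8);O=np.array([.4969,-.2714])
p,W=load('w9','wrist');X,Y,Z=W[...,0],W[...,1],W[...,2]
L=(X-O[0])*np.cos(a)+(Y-O[1])*np.sin(a);V=-(X-O[0])*np.sin(a)+(Y-O[1])*np.cos(a);E=np.dstack([L,V,Z])
red=(p[...,0]>2.2*p[...,2])&(p[...,0]>1.5*p[...,1])
m=(abs(V)<.03)&(L>0)&(L<.08)&(Z>.01)&red
print('front',plane(E[m&(V<.0215)&(Z<.122)]))
S=E[m&(V>.0225)&(Z<.124)]
for z in np.arange(.015,.125,.024):
    q=S[abs(S[:,2]-z)<.004]
    if len(q)>3: print(round(z,3),q[:,0].min().round(4),q[:,0].max().round(4),'flush',round(.0102+(z-.0106)*.266,4),round(.0199+(z-.008)*.266,4))
S=E[m&(Z>.12)];print(np.percentile(S,[1,99],axis=0))
E
```

```text
[ 0.5619 -0.2622  0.1888] [-164.944    -0.0878   97.7972]
front (array([0.0301, 0.0016, 0.082 ]), array([-0.9481, -0.0014,  0.318 ]), np.float64(2.2210379644364505e-05), 156)
0.015 0.0101 0.0156 flush 0.0114 0.0218
0.039 0.016 0.0251 flush 0.0178 0.0281
0.063 0.0241 0.0333 flush 0.0241 0.0345
0.087 0.032 0.0413 flush 0.0305 0.0409
0.111 0.0388 0.0494 flush 0.0369 0.0473
[[ 0.0445 -0.0244  0.1213]
 [ 0.0552  0.0244  0.13  ]]
```

Regripping kept the tile's lean, because the pads did not realign it, so the foot has not moved back. I'll grip it with the tool aligned to its actual 18.5° lean, swing the foot back while it's lifted, then push it flush.

```bash
python3 - <<'E'
from m import *
s=robot.observe();T=pose(s);R=T[:3,:3];print(s['position'],s['tcp_rot'])
a=np.radians(7.8);xe=np.array([np.cos(a),np.sin(a),0]);ye=np.array([-np.sin(a),np.cos(a),0]);z=np.array([0,0,1]);O=np.array([.4969,-.2714,0])
th=np.arcsin(.318);t=np.sin(th)*xe+np.cos(th)*z;u=np.cos(th)*xe-np.sin(th)*z
Rt=np.c_[ye,u,-t]; P=O+.0391*xe+.0933*z+.09*t
print('shift/100mm',R.T@(P-s['position'])*10,'turn/360',Rn.from_matrix(R.T@Rt).as_rotvec(degrees=True)/360)
# in new tool frame: -6mm along xe, 
print('xe in new tool',Rt.T@xe)
E
```

```text
[ 0.5619 -0.2622  0.1888] [-164.944    -0.0878   97.7972]
shift/100mm [-0.0033  0.0465  0.0925] turn/360 [ 0.0097 -0.0002  0.0001]
xe in new tool [ 0.      0.9481 -0.318 ]
```

Call:
{"fn": "send_rows", "kwargs": {
  "increments": [
    [0.4, 0, 0.046, 0.03, 0.005, 0, 0],
    [0.4, 0, 0.046, 0.092, 0.0097, 0, 0],
    [0.4, 0, 0.046, 0.092, 0.0097, 0, 0],
    [0.4, 0, 0.046, 0.092, 0.0097, 0, 0]
  ]
}}

```text
time: 33.6
position: [0.5643, -0.2618, 0.1784]
tcp_rot: [-161.4, -0.1, 97.8]
force: [0.0, -0.4, 0.8]
opening: 0.035
gripper_force: 0.0
```

Call:
{"fn": "send_rows", "kwargs": {
  "increments": [
    [0.4, 0, 0, 0.15, 0, 0, 0],
    [0.4, 0, 0, 0.35, 0, 0, 0],
    [0.4, 0, 0, 0.55, 0, 0, 0],
    [0.4, 0, 0, 0.75, 0, 0, 0],
    [0.4, 0, 0, 0.85, 0, 0, 0],
    [0.4, 0, 0, 0.9, 0, 0, 0],
    [0.4, 0, 0, 0.9, 0, 0, 0],
    [0.4, 0, 0, 0.9, 0, 0, 0]
  ]
}}

```text
time: 34.27
position: [0.5374, -0.2663, 0.0956]
tcp_rot: [-161.6, 0.0, 97.8]
force: [-0.7, -0.1, 0.1]
opening: 0.0357
gripper_force: 0.0
```

Call:
{"fn": "send_rows", "kwargs": {
  "increments": [
    [0.3, 0, 0, 0, 0, 0, 0],
    [0.2, 0, 0, 0, 0, 0, 0],
    [0.15, 0, 0, 0, 0, 0, 0],
    [0.1, 0, 0, 0, 0, 0, 0],
    [0.05, 0, 0, 0, 0, 0, 0],
    [0.05, 0, 0, 0, 0, 0, 0],
    [0.05, 0, 0, 0, 0, 0, 0],
    [0.05, 0, 0, -0.01, 0, 0, 0],
    [0.05, 0, 0, -0.02, 0, 0, 0],
    [0.05, 0, 0, -0.03, 0, 0, 0],
    [0.05, 0, 0, -0.03, 0, 0, 0]
  ]
}}

```text
time: 35.18
position: [0.5375, -0.2657, 0.0972]
tcp_rot: [-161.6, -0.0, 97.8]
force: [-0.5, 0.2, -0.4]
opening: 0.0101
gripper_force: 24.9
```

Call:
{"fn": "send_rows", "kwargs": {
  "increments": [
    [0.05, 0, -0.02, 0.007, 0, 0, 0],
    [0.05, 0, -0.04, 0.013, 0, 0, 0],
    [0.05, 0, -0.06, 0.02, 0, 0, 0],
    [0.05, 0, -0.06, 0.02, -0.003, 0, 0],
    [0.05, 0, -0.06, 0.02, -0.006, 0, 0],
    [0.05, 0, -0.06, 0.02, -0.0101, 0, 0],
    [0.05, 0, -0.06, 0.02, -0.0101, 0, 0],
    [0.05, 0, -0.06, 0.02, -0.0101, 0, 0],
    [0.05, 0, -0.06, 0.02, -0.0101, 0, 0]
  ]
}}

```text
time: 35.93
position: [0.5315, -0.267, 0.0981]
tcp_rot: [-165.3, 0.0, 97.8]
force: [-0.2, -0.3, -2.0]
opening: 0.01
gripper_force: 24.9
```

```bash
python3 - <<'E'
from m import *
shot('wrist','w10'); s=robot.observe(); print(s['position'],s['tcp_rot'],s['force'])
a=np.radians(7.8);O=np.array([.4969,-.2714])
p,W=load('w10','wrist');X,Y,Z=W[...,0],W[...,1],W[...,2]
L=(X-O[0])*np.cos(a)+(Y-O[1])*np.sin(a);V=-(X-O[0])*np.sin(a)+(Y-O[1])*np.cos(a);E=np.dstack([L,V,Z])
red=(p[...,0]>2.2*p[...,2])&(p[...,0]>1.5*p[...,1])
m=(abs(V)<.03)&(L>-.01)&(L<.08)&(Z>.01)&red
S=E[m];print(len(S),np.percentile(S,[1,99],axis=0))
S=E[m&(V>.0225)]
for z in np.arange(.015,.125,.012):
    q=S[abs(S[:,2]-z)<.004]
    if len(q)>3: print(round(z,3),q[:,0].min().round(4),q[:,0].max().round(4))
E
```

```text
[ 0.5316 -0.267   0.0979] [-165.2486    0.0076   97.7931] [-0.2893 -1.0365 -1.7796]
2530 [[ 0.0137 -0.0243  0.0214]
 [ 0.0478  0.0249  0.1322]]
0.015 0.0088 0.0165
0.027 0.0112 0.0203
0.039 0.0138 0.024
0.051 0.0167 0.0267
0.063 0.0199 0.0304
0.075 0.023 0.0335
0.087 0.0266 0.0369
0.099 0.0293 0.0403
0.111 0.0329 0.0433
0.123 0.0359 0.0472
```

Call:
{"fn": "send_rows", "kwargs": {
  "increments": [
    [0.05, 0, 0.01, -0.003, 0, 0, 0],
    [0.05, 0, 0.02, -0.005, 0, 0, 0],
    [0.05, 0, 0.03, -0.008, 0, 0, 0],
    [0.05, 0, 0.04, -0.011, 0, 0, 0],
    [0.05, 0, 0.04, -0.011, 0, 0, 0],
    [0.05, 0, 0.04, -0.011, 0, 0, 0]
  ]
}}

```text
time: 36.48
position: [0.5358, -0.2662, 0.0977]
tcp_rot: [-165.2, -0.0, 97.8]
force: [0.0, 0.6, -2.0]
opening: 0.0097
gripper_force: 24.9
```

Call:
{"fn": "send_rows", "kwargs": {
  "increments": [
    [0.05, 0, 0.005, -0.001, 0, 0, 0],
    [0.05, 0, 0.01, -0.003, 0, 0, 0],
    [0.05, 0, 0.01, -0.003, 0, 0, 0],
    [0.05, 0, 0.01, -0.003, 0, 0, 0]
  ]
}}

```text
time: 36.82
position: [0.5363, -0.2662, 0.0977]
tcp_rot: [-165.2, -0.0, 97.8]
force: [-0.9, 0.2, -1.2]
opening: 0.0102
gripper_force: 24.9
```

Call:
{"fn": "send_rows", "kwargs": {
  "increments": [
    [0.05, 0, 0.005, -0.001, 0, 0, 0],
    [0.05, 0, 0.01, -0.003, 0, 0, 0],
    [0.05, 0, 0.01, -0.003, 0, 0, 0],
    [0.05, 0, 0.01, -0.003, 0, 0, 0]
  ]
}}

```text
time: 37.15
position: [0.5365, -0.2661, 0.0977]
tcp_rot: [-165.1, -0.0, 97.8]
force: [-5.4, -0.5, -0.9]
opening: 0.01
gripper_force: 24.9
```

Call:
{"fn": "send_rows", "kwargs": {
  "increments": [
    [0.05, 0, 0, 0.01, 0, 0, 0],
    [0.05, 0, 0, 0.02, 0, 0, 0],
    [0.05, 0, 0, 0.025, 0, 0, 0],
    [0.05, 0, 0, 0.03, 0, 0, 0],
    [0.05, 0, 0, 0.03, 0, 0, 0],
    [0.05, 0, 0, 0.03, 0, 0, 0]
  ]
}}

```text
time: 37.65
position: [0.5364, -0.2663, 0.097]
tcp_rot: [-165.1, 0.0, 97.8]
force: [-6.0, 0.0, 8.1]
opening: 0.0098
gripper_force: 24.9
```

Call:
{"fn": "send_rows", "kwargs": {
  "increments": [
    [0.15, 0, 0, 0, 0, 0, 0],
    [0.2, 0, 0, 0, 0, 0, 0],
    [0.3, 0, 0, 0, 0, 0, 0],
    [0.4, 0, 0, 0, 0, 0, 0],
    [0.4, 0, 0, 0, 0, 0, 0],
    [0.4, 0, 0, 0, 0, 0, 0],
    [0.4, 0, 0, -0.1, 0, 0, 0],
    [0.4, 0, 0, -0.25, 0, 0, 0],
    [0.4, 0, 0, -0.45, 0, 0, 0],
    [0.4, 0, 0, -0.65, 0, 0, 0],
    [0.4, 0, 0, -0.85, 0, 0, 0],
    [0.4, 0, 0, -1, 0, 0, 0]
  ]
}}

```text
time: 38.65
position: [0.5635, -0.2628, 0.1943]
tcp_rot: [-165.4, 0.1, 97.8]
force: [0.2, -0.5, 0.0]
opening: 0.0351
gripper_force: 0.0
```

Call:
{"fn": "send_rows", "kwargs": {
  "increments": [
    [0.6, 0, 0, 0, 0, 0, 0],
    [0.6, 0, 0, 0, 0, 0, 0],
    [0.6, 0, 0, 0, 0, 0, 0],
    [0.6, 0, 0, 0, 0, 0, 0]
  ]
}}

```text
time: 38.98
position: [0.5612, -0.2623, 0.1901]
tcp_rot: [-165.1, -0.1, 97.8]
force: [-0.4, -0.3, -0.5]
opening: 0.0527
gripper_force: 0.0
```

```bash
python3 - <<'E'
from m import *
shot('wrist','w11'); print(robot.observe()['position'],robot.observe()['tcp_rot'])
a=np.radians(7.8);O=np.array([.4969,-.2714])
p,W=load('w11','wrist');X,Y,Z=W[...,0],W[...,1],W[...,2]
L=(X-O[0])*np.cos(a)+(Y-O[1])*np.sin(a);V=-(X-O[0])*np.sin(a)+(Y-O[1])*np.cos(a);E=np.dstack([L,V,Z])
red=(p[...,0]>2.2*p[...,2])&(p[...,0]>1.5*p[...,1])
m=(abs(V)<.03)&(L>0)&(L<.08)&(Z>.01)&red
print('front',plane(E[m&(V<.0215)&(Z<.122)]))
S=E[m&(V>.0225)&(Z<.124)]
for z in np.arange(.015,.125,.024):
    q=S[abs(S[:,2]-z)<.004]
    if len(q)>3: print(round(z,3),q[:,0].min().round(4),q[:,0].max().round(4),'flush',round(.0102+(z-.0106)*.266,4),round(.0199+(z-.008)*.266,4))
S=E[m&(Z>.12)];print(np.percentile(S,[1,99],axis=0))
E
```

```text
[ 0.5611 -0.2623  0.19  ] [-165.0879   -0.0901   97.7947]Traceback (most recent call last):
  File "<stdin>", line 8, in <module>
  File "m.py", line 10, in plane
    c=S.mean(0);n=np.linalg.svd(S-c,full_matrices=False)[2][2];r=(S-c)@n;S=S[abs(r)<max(.0008,2*r.std())]
                  ~~~~~~~~~~~~~~~~~~~~~~~~~~~~~~~~~~~~~~~~~^^^
IndexError: index 2 is out of bounds for axis 0 with size 2
```

```bash
python3 - <<'E'
from m import *
a=np.radians(7.8);O=np.array([.4969,-.2714])
p,W=load('w11','wrist');X,Y,Z=W[...,0],W[...,1],W[...,2]
L=(X-O[0])*np.cos(a)+(Y-O[1])*np.sin(a);V=-(X-O[0])*np.sin(a)+(Y-O[1])*np.cos(a);E=np.dstack([L,V,Z])
red=(p[...,0]>2.2*p[...,2])&(p[...,0]>1.5*p[...,1])
m=(abs(V)<.03)&(L>0)&(L<.08)&(Z>.01)&red
print(m.sum(),len(E[m&(V<.0215)&(Z<.122)]))
S=E[m&(V>.0225)&(Z<.124)]
for z in np.arange(.015,.125,.012):
    q=S[abs(S[:,2]-z)<.004]
    if len(q)>3: print(round(z,3),q[:,0].min().round(4),q[:,0].max().round(4),'flush',round(.0102+(z-.0106)*.266,4),round(.0199+(z-.008)*.266,4))
S=E[m&(Z>.12)]
if len(S): print(np.percentile(S,[1,99],axis=0))
cv2.imwrite('pics/c11.png',cv2.resize(p[60:250,160:380],(600,518))[:,:,::-1])
E
```

```text
998 2
0.015 0.0138 0.0193 flush 0.0114 0.0218
0.027 0.0148 0.0237 flush 0.0146 0.025
0.039 0.0186 0.0255 flush 0.0178 0.0281
0.051 0.0217 0.031 flush 0.0209 0.0313
0.063 0.0249 0.0344 flush 0.0241 0.0345
0.075 0.0279 0.0372 flush 0.0273 0.0377
0.087 0.0317 0.0408 flush 0.0305 0.0409
0.099 0.0346 0.0447 flush 0.0337 0.0441
0.111 0.0388 0.0485 flush 0.0369 0.0473
0.123 0.0424 0.0508 flush 0.0401 0.0505
[[ 0.0428 -0.0241  0.1212]
 [ 0.0532  0.0248  0.1309]]
```

View pics/c11.png

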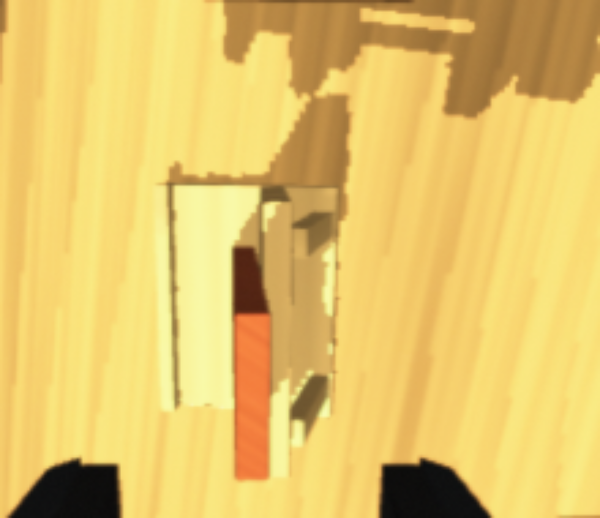

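The tile is now flush (section within about 1 mm of the flush lines) and centred, with its top face at (252,395) in the crop. Next I'll measure the mat centres.

```bash
python3 - <<'E'
from m import *
p,W=load('w3','wrist');X,Y,Z=W[...,0],W[...,1],W[...,2]
hsv=cv2.cvtColor(cv2.medianBlur(p,5),cv2.COLOR_RGB2HSV).astype(int)
for nm,c in(('round',(.5045,.005)),('square',(.5085,-.104))):
    d=np.hypot(X-c[0],Y-c[1])
    m=((hsv[...,0]<=19)&(hsv[...,1]>145)&(d<.066)&(Z<.008)&(X<c[0]+.046)).astype(np.uint8)
    m=cv2.morphologyEx(cv2.morphologyEx(m,cv2.MORPH_CLOSE,np.ones((7,7))),cv2.MORPH_OPEN,np.ones((7,7)))
    n,lab,st,_=cv2.connectedComponentsWithStats(m);k=1+np.argmax(st[1:,4])
    S=W[lab==k];rect(S,nm); print('area mm2',)
for nm,n in(('vase','w1'),('beaker','w2')): pass
E
```

```text
round 4766 mean [nan nan nan] rect [502.2  15.5] [98.  60.3] 66.1 circ [505.7  17.6] 55.1
area mm2
square 3656 mean [nan nan nan] rect [ 512.2 -103. ] [82.2 84.8] 5.8 circ [ 511.5 -102.7] 57.0
area mm2
```

```bash
python3 - <<'E'
from m import *
s=robot.observe();T=pose(s);R=T[:3,:3]
Rt=np.array([[0,1,0],[1,0,0],[0,0,-1.]])
print(R.T@(np.array([.53,-.09,.25])-s['position'])*10, R.T@[0,0,.6],Rn.from_matrix(R.T@Rt).as_rotvec(degrees=True)/360, s['position'])
p,W=load('w3','wrist')
hsv=cv2.cvtColor(cv2.medianBlur(p,5),cv2.COLOR_RGB2HSV)
for r in (93,178): print(hsv[r,140:240:5,:2].tolist())
E
```

```text
[ 1.7501 -0.2258 -0.5576] [ 0.0009 -0.1544 -0.5798] [-0.0414  0.0026  0.0216] [ 0.5611 -0.2623  0.19  ]
[[22, 142], [25, 129], [20, 150], [17, 165], [17, 164], [18, 162], [17, 165], [17, 164], [18, 158], [18, 158], [17, 161], [16, 167], [17, 165], [17, 166], [16, 169], [18, 158], [27, 108], [29, 91], [29, 91], [20, 138]]
[[25, 128], [25, 129], [22, 139], [25, 130], [26, 123], [19, 156], [18, 162], [17, 166], [18, 158], [19, 158], [18, 159], [19, 157], [17, 162], [19, 158], [17, 162], [18, 160], [19, 158], [20, 150], [30, 88], [30, 89]]
```

Call:
{"fn": "send_rows", "kwargs": {
  "increments": [
    [1, 0, -0.05, -0.2, 0, 0, 0],
    [1, 0.1, -0.1, -0.4, -0.01, 0.0006, 0.005],
    [1, 0.35, -0.15, -0.58, -0.025, 0.0015, 0.013],
    [1, 0.6, -0.15, -0.58, -0.0414, 0.0026, 0.0216],
    [1, 0.9, -0.15, -0.58, -0.0414, 0.0026, 0.0216],
    [1, 0.9, -0.15, -0.58, -0.0414, 0.0026, 0.0216]
  ]
}}

```text
time: 39.53
position: [0.5478, -0.1697, 0.2512]
tcp_rot: [179.9, -0.1, 90.0]
force: [-0.6, 0.3, -0.5]
opening: 0.0878
gripper_force: 0.0
```

Call:
{"fn": "send_rows", "kwargs": {
  "increments": [
    [1, 0.3, -0.05, 0, 0, 0, 0],
    [1, 0.6, -0.1, 0, 0, 0, 0],
    [1, 0.84, -0.15, 0, 0, 0, 0],
    [1, 0.84, -0.15, 0, 0, 0, 0],
    [1, 0.84, -0.15, 0, 0, 0, 0],
    [1, 0.84, -0.15, 0, 0, 0, 0],
    [1, 0.84, -0.15, 0, 0, 0, 0]
  ]
}}

```text
time: 40.12
position: [0.5355, -0.0905, 0.251]
tcp_rot: [179.9, 0.1, 90.0]
force: [0.2, -0.2, -0.0]
opening: 0.0884
gripper_force: 0.0
```

```bash
cat > mats.py <<'E'
from m import *
import sys
def mats(n,cam='wrist'):
    f=np.load(f'pics/{n}.npz');p=f['p'];c=vision.camera_params(cam);M=campose(cam,f['T'])
    K=np.array([[c['fx'],0,c['cx']],[0,c['fy'],c['cy']],[0,0,1]])
    hsv=cv2.cvtColor(cv2.medianBlur(p,5),cv2.COLOR_RGB2HSV).astype(int)
    u,v=np.meshgrid(np.arange(512.),np.arange(384.))
    def ground(q,z):
        s=cv2.undistortPoints(q.reshape(-1,1,2).astype(float),K,np.array([c['k1'],0,0,0]))[:,0]
        r=np.c_[s,np.ones(len(s))]@M[:3,:3].T;return (M[:3,3]+r*((z-M[2,3])/r[:,2])[:,None])[:,:2]
    G=ground(np.stack([u.ravel(),v.ravel()],1),.004).reshape(384,512,2)
    for nm,c0 in(('round',(.506,.005)),('square',(.510,-.1035))):
        d=np.hypot(G[...,0]-c0[0],G[...,1]-c0[1])
        m=((hsv[...,0]<=20)&(hsv[...,1]>=150)&(d<.064)).astype(np.uint8)
        m=cv2.morphologyEx(cv2.morphologyEx(m,cv2.MORPH_OPEN,np.ones((5,5))),cv2.MORPH_CLOSE,np.ones((9,9)))
        cs,_=cv2.findContours(m,cv2.RETR_EXTERNAL,cv2.CHAIN_APPROX_NONE);k=max(cs,key=cv2.contourArea)
        g=(ground(k[:,0].astype(float),.004)*1000).astype(np.float32)
        b=cv2.minAreaRect(g);e=cv2.fitEllipse(g);mo=cv2.moments(g);
        print(n,nm,'rect',np.round(b[0],1),np.round(b[1],1),round(b[2],1),'ell',np.round(e[0],1),np.round(e[1],1),'centroid',round(mo['m10']/mo['m00'],1),round(mo['m01']/mo['m00'],1),'area',round(mo['m00']))
if __name__=='__main__':
    shot('wrist','w12');s=robot.observe();print(s['position'],s['tcp_rot'])
    mats('w3');mats('w12')
E
python3 mats.py
```

```text
[ 0.5355 -0.0906  0.2511] [179.874    0.0746  89.9306]
w3 round rect [505.5  16. ] [106.7  83.5] 76.2 ell [505.6  16. ] [ 82.9 109.9] centroid 505.0 15.4 area 6831
w3 square rect [ 513.  -103.2] [85.3 86.9] 5.5 ell [ 513.1 -103.3] [96.9 98.7] centroid 512.9 -103.3 area 6939
w12 round rect [497.4  18.2] [106.8 100.8] 74.8 ell [502.3  18.7] [ 94.8 107.4] centroid 501.8 18.1 area 7571
w12 square rect [ 512.8 -103.2] [84.9 86.8] 5.4 ell [ 512.9 -103.4] [97.7 98.7] centroid 512.9 -103.3 area 6994
```

View pics/w12.png

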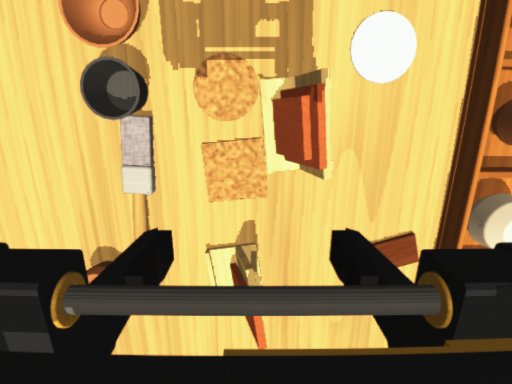

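Both mats are clear: round (226,87), square (235,170). The shadow beside the round mat spoils its segmentation, so I'll fit a circle of known radius and cross-check with the top camera.

```bash
cat > mats2.py <<'E'
from m import *
from scipy.optimize import least_squares
def setup(n,cam):
    f=np.load(f'pics/{n}.npz');p=f['p'];c=vision.camera_params(cam);M=campose(cam,f['T'])
    K=np.array([[c['fx'],0,c['cx']],[0,c['fy'],c['cy']],[0,0,1]])
    def ground(q,z):
        s=cv2.undistortPoints(np.asarray(q,float).reshape(-1,1,2),K,np.array([c['k1'],0,0,0]))[:,0]
        r=np.c_[s,np.ones(len(s))]@M[:3,:3].T;return (M[:3,3]+r*((z-M[2,3])/r[:,2])[:,None])[:,:2]
    def proj(P):
        return cv2.projectPoints(np.asarray(P,float).reshape(-1,3),cv2.Rodrigues(M[:3,:3].T)[0],-M[:3,:3].T@M[:3,3],K,np.array([c['k1'],0,0,0]))[0][:,0]
    return p,ground,proj
def edges(n,cam,c0,shape,yaw=5.4,arc=None):
    # sample image along outward normals, find strongest saturation/hue edge near nominal boundary
    p,g,proj=setup(n,cam);hsv=cv2.cvtColor(cv2.GaussianBlur(p,(0,0),1),cv2.COLOR_RGB2HSV).astype(np.float32)
    ch=hsv[...,0]
    pts=[];nrm=[]
    a=np.radians(yaw)
    if shape=='round':
        for t in np.radians(np.arange(0,360,4)): pts.append([c0[0]+.042*np.cos(t),c0[1]+.042*np.sin(t)]);nrm.append([np.cos(t),np.sin(t)])
    else:
        for k in range(4):
            for s in np.linspace(-.034,.034,18):
                th=a+k*np.pi/2;nn=np.array([np.cos(th),np.sin(th)]);tt=np.array([-nn[1],nn[0]])
                pts.append(np.array(c0)+.042*nn+s*tt);nrm.append(nn)
    pts=np.array(pts);nrm=np.array(nrm);rs=np.arange(-.009,.0091,.0005);out=[]
    for q,nn in zip(pts,nrm):
        uv=proj(np.c_[q+rs[:,None]*nn,np.full(len(rs),.004)]).astype(np.float32)
        v=cv2.remap(ch,uv[None,:,0].copy(),uv[None,:,1].copy(),cv2.INTER_LINEAR)[0]
        gr=np.convolve(v,np.r_[np.ones(4),-np.ones(4)]/4,'valid');i=np.argmax(gr)
        out.append(rs[i+4]-.00025 if gr[i]>1.5 else np.nan)
    out=np.array(out)
    f=lambda x:(nrm@x[:2]+x[2]-out)[ok]
    ok=~np.isnan(out);r=least_squares(f,[0,0,0],loss='soft_l1',f_scale=.0007)
    print(n,cam,shape,'centre',(np.array(c0)+r.x[:2]).round(4),'grow',r.x[2].round(4),'n',ok.sum(),'medres',np.median(abs(f(r.x))).round(4))
    return r.x
if __name__=='__main__':
    for n,c in(('w3','wrist'),('w12','wrist'),('w4','wrist'),('t1','top'),('t3','top')):
        for sh,c0 in(('round',(.5035,.0055)),('square',(.511,-.1035))):
            if (n,sh) in(('w4','round'),('t1','square')): continue
            edges(n,c,c0,sh)
    f=np.load('pics/w12.npz')
    for n,cam,nm,z,c in(('t1','top','beaker',.174,(.5085,-.104)),):
        p,W=load(n,cam);S=W[(abs(W[...,2]-.173)<.006)&(np.hypot(W[...,0]-c[0],W[...,1]-c[1])<.04)];rect(S,nm)
E
python3 mats2.py
```

```text
w3 wrist round centre [0.5026 0.005 ] grow -0.0001 n 71 medres 0.0003
w3 wrist square centre [ 0.5128 -0.1035] grow 0.0006 n 67 medres 0.0004
w12 wrist round centre [0.5027 0.0058] grow 0.0008 n 80 medres 0.0007
w12 wrist square centre [ 0.5132 -0.1033] grow 0.0009 n 67 medres 0.0004
w4 wrist square centre [ 0.5125 -0.109 ] grow 0.0008 n 30 medres 0.0009
t1 top round centre [0.5072 0.0031] grow 0.0025 n 18 medres 0.0007
t3 top round centre [0.5072 0.004 ] grow 0.0034 n 8 medres 0.0001
t3 top square centre [ 0.5164 -0.1033] grow -0.0001 n 15 medres 0.0004
beaker 188 mean [ 0.5091 -0.1048  0.1734] rect [ 509.9 -104. ] [55.7 57.2] 63.8 circ [ 509.5 -103.3] 30.2
```

The fits agree: round mat centre (0.5027, 0.0055), square (0.5130, -0.1034), 109.4 mm apart. I'll fetch the beaker first, so the vase is never in its way.

Call:
{"fn": "send_rows", "kwargs": {
  "increments": [
    [1, 0.29, -0.07, 0, 0, 0, 0],
    [1, 0.58, -0.14, 0, 0, 0, 0],
    [1, 0.864, -0.214, 0, 0, 0, 0]
  ]
}}

```text
time: 40.42
position: [0.514, -0.0035, 0.2511]
tcp_rot: [179.9, 0.1, 89.8]
force: [1.1, -0.5, 0.2]
opening: 0.0881
gripper_force: 0.0
```

Call:
{"fn": "send_rows", "kwargs": {
  "increments": [
    [1, 0.29, -0.07, 0, 0, 0, 0],
    [1, 0.58, -0.14, 0, 0, 0, 0],
    [1, 0.864, -0.214, 0, 0, 0, 0]
  ]
}}

```text
time: 40.67
position: [0.4926, 0.0836, 0.2511]
tcp_rot: [179.8, 0.1, 89.9]
force: [0.9, -0.0, -0.4]
opening: 0.0883
gripper_force: 0.0
```

Call:
{"fn": "send_rows", "kwargs": {
  "increments": [
    [1, 0.29, -0.07, 0, 0, 0, 0],
    [1, 0.58, -0.14, 0, 0, 0, 0],
    [1, 0.864, -0.214, 0, 0, 0, 0]
  ]
}}

```text
time: 40.92
position: [0.4714, 0.1703, 0.251]
tcp_rot: [179.8, 0.1, 89.9]
force: [1.0, -0.0, 0.5]
opening: 0.0879
gripper_force: 0.0
```

Call:
{"fn": "send_rows", "kwargs": {
  "increments": [
    [1, 0.29, -0.07, 0, 0, 0, 0],
    [1, 0.58, -0.14, 0, 0, 0, 0],
    [1, 0.864, -0.214, 0, 0, 0, 0],
    [1, 0.864, -0.214, 0, 0, 0, 0],
    [1, 0.864, -0.214, 0, 0, 0, 0],
    [1, 0.864, -0.214, 0, 0, 0, 0]
  ]
}}

```text
time: 41.42
position: [0.4502, 0.2554, 0.2506]
tcp_rot: [179.9, 0.1, 90.0]
force: [0.3, -0.5, -0.9]
opening: 0.0881
gripper_force: 0.0
```

```bash
python3 - <<'E'
from m import *
p,W=shot('wrist','w13');s=robot.observe();print(s['position'],s['tcp_rot'])
X,Y,Z=W[...,0],W[...,1],W[...,2]
rect(W[(Z>.174)&(Z<.19)&(np.hypot(X-.45,Y-.255)<.045)],'beaker')
rect(W[(Z>.19)&(Z<.21)&(np.hypot(X-.585,Y-.245)<.03)],'vase')
E
```

```text
[0.4503 0.255  0.2507] [179.8456   0.1003  89.9288]
beaker 1401 mean [0.45   0.2552 0.1806] rect [450.3 255.4] [57.1 57.7] 62.7 circ [449.5 255.9] 30.0
vase 1812 mean [0.5824 0.2476 0.2003] rect [584.8 245.8] [32.7 33.5] 46.5 circ [585.3 245.3] 17.7
```

Call:
{"fn": "send_rows", "kwargs": {
  "increments": [
    [1, 0, 0, 0.25, 0, 0, 0],
    [1, 0, 0, 0.5, 0, 0, 0],
    [1, 0, 0, 0.75, 0, 0, 0],
    [1, 0, 0, 0.9, 0, 0, 0],
    [1, 0, 0, 1, 0, 0, 0]
  ]
}}

```text
time: 41.88
position: [0.4494, 0.2539, 0.1485]
tcp_rot: [-180.0, 0.2, 89.9]
force: [-0.7, -0.2, -0.8]
opening: 0.088
gripper_force: 0.0
```

Call:
{"fn": "send_rows", "kwargs": {
  "increments": [
    [1, 0, 0, 0.08, 0, 0, 0],
    [1, 0, 0, 0.08, 0, 0, 0],
    [0.75, 0, 0, 0.08, 0, 0, 0],
    [0.7, 0, 0, 0.08, 0, 0, 0],
    [0.6, 0, 0, 0.08, 0, 0, 0],
    [0.55, 0, 0, 0.08, 0, 0, 0],
    [0.55, 0, 0, 0.08, 0, 0, 0],
    [0.55, 0, 0, 0.08, 0, 0, 0],
    [0.55, 0, 0, 0.08, 0, 0, 0]
  ],
  "squeeze": 20
}}

```text
time: 42.63
position: [0.4507, 0.2564, 0.1438]
tcp_rot: [179.7, 0.0, 90.0]
force: [0.8, -1.1, 3.2]
opening: 0.0576
gripper_force: 20.0
```

Call:
{"fn": "send_rows", "kwargs": {
  "increments": [
    [0.55, 0, 0, -0.1, 0, 0, 0],
    [0.55, 0, 0, -0.25, 0, 0, 0],
    [0.55, 0, 0, -0.4, 0, 0, 0],
    [0.55, 0, 0, -0.55, 0, 0, 0],
    [0.55, 0, 0, -0.7, 0, 0, 0],
    [0.55, -0.15, 0, -0.7, 0, 0, 0],
    [0.55, -0.3, 0.05, -0.7, 0, 0, 0],
    [0.55, -0.45, 0.08, -0.7, 0, 0, 0],
    [0.55, -0.6, 0.11, -0.7, 0, 0, 0],
    [0.55, -0.75, 0.14, -0.7, 0, 0, 0],
    [0.55, -0.9, 0.17, -0.7, 0, 0, 0]
  ]
}}

```text
time: 43.55
position: [0.466, 0.1653, 0.2125]
tcp_rot: [180.0, 0.1, 90.0]
force: [0.4, -0.2, -2.3]
opening: 0.0571
gripper_force: 20.0
```

Call:
{"fn": "send_rows", "kwargs": {
  "increments": [
    [0.55, -0.15, 0.03, 0, 0, 0, 0],
    [0.55, -0.3, 0.06, 0, 0, 0, 0],
    [0.55, -0.45, 0.09, 0, 0, 0, 0],
    [0.55, -0.6, 0.12, 0, 0, 0, 0],
    [0.55, -0.75, 0.15, 0, 0, 0, 0],
    [0.55, -0.9, 0.18, 0, 0, 0, 0]
  ]
}}

```text
time: 44.05
position: [0.484, 0.0754, 0.2126]
tcp_rot: [180.0, 0.1, 90.0]
force: [-0.1, -0.5, -2.6]
opening: 0.0574
gripper_force: 20.0
```

Call:
{"fn": "send_rows", "kwargs": {
  "increments": [
    [0.55, -0.15, 0.03, 0, 0, 0, 0],
    [0.55, -0.3, 0.06, 0, 0, 0, 0],
    [0.55, -0.45, 0.09, 0, 0, 0, 0],
    [0.55, -0.6, 0.12, 0, 0, 0, 0],
    [0.55, -0.75, 0.15, 0, 0, 0, 0],
    [0.55, -0.9, 0.18, 0, 0, 0, 0]
  ]
}}

```text
time: 44.55
position: [0.502, -0.0145, 0.2128]
tcp_rot: [180.0, 0.0, 90.0]
force: [0.6, 0.5, -3.3]
opening: 0.0576
gripper_force: 20.0
```

Call:
{"fn": "send_rows", "kwargs": {
  "increments": [
    [0.55, -0.15, 0.03, 0, 0, 0, 0],
    [0.55, -0.3, 0.05, 0, 0, 0, 0],
    [0.55, -0.45, 0.07, 0, 0, 0, 0],
    [0.55, -0.6, 0.08, 0, 0, 0, 0],
    [0.55, -0.75, 0.09, 0, 0, 0, 0],
    [0.55, -0.85, 0.097, 0, 0, 0, 0],
    [0.55, -0.888, 0.097, 0, 0, 0, 0],
    [0.55, -0.888, 0.097, 0, 0, 0, 0],
    [0.55, -0.888, 0.097, 0, 0, 0, 0],
    [0.55, -0.888, 0.097, 0, 0, 0, 0]
  ]
}}

```text
time: 45.38
position: [0.5123, -0.102, 0.2132]
tcp_rot: [179.9, 0.0, 90.0]
force: [0.2, 0.2, -2.6]
opening: 0.0576
gripper_force: 20.0
```

Call:
{"fn": "send_rows", "kwargs": {
  "increments": [
    [0.55, 0, 0, 0.15, 0, 0, 0],
    [0.55, 0, 0, 0.3, 0, 0, 0],
    [0.55, 0, 0, 0.45, 0, 0, 0],
    [0.55, 0, 0, 0.6, 0, 0, 0],
    [0.55, 0, 0, 0.7, 0, 0, 0],
    [0.55, 0, 0, 0.74, 0, 0, 0],
    [0.55, 0, 0, 0.74, 0, 0, 0],
    [0.55, 0, 0, 0.74, 0, 0, 0],
    [0.55, 0, 0, 0.74, 0, 0, 0]
  ]
}}

```text
time: 46.13
position: [0.5136, -0.1028, 0.1405]
tcp_rot: [179.7, 0.1, 90.0]
force: [-0.2, 0.2, -3.3]
opening: 0.0577
gripper_force: 20.0
```

Call:
{"fn": "send_rows", "kwargs": {
  "increments": [
    [0.55, -0.004, 0, 0.01, 0, 0, 0],
    [0.55, -0.004, 0, 0.02, 0, 0, 0],
    [0.55, -0.004, 0, 0.03, 0, 0, 0],
    [0.55, -0.004, 0, 0.04, 0, 0, 0],
    [0.55, -0.004, 0, 0.04, 0, 0, 0],
    [0.55, -0.004, 0, 0.04, 0, 0, 0]
  ]
}}

```text
time: 46.63
position: [0.513, -0.1033, 0.1358]
tcp_rot: [179.8, 0.1, 90.0]
force: [-1.0, -0.9, -0.8]
opening: 0.0579
gripper_force: 20.0
```

Call:
{"fn": "send_rows", "kwargs": {
  "increments": [
    [0.55, 0, 0, 0.005, 0, 0, 0],
    [0.55, 0, 0, 0.005, 0, 0, 0],
    [0.55, 0, 0, 0.01, 0, 0, 0],
    [0.55, 0, 0, 0.01, 0, 0, 0]
  ]
}}

```text
time: 46.97
position: [0.5132, -0.1034, 0.1358]
tcp_rot: [179.8, 0.1, 90.0]
force: [-3.1, -0.4, 7.3]
opening: 0.0573
gripper_force: 20.0
```

Call:
{"fn": "send_rows", "kwargs": {
  "increments": [
    [0.7, 0, 0, 0, 0, 0, 0],
    [0.8, 0, 0, 0, 0, 0, 0],
    [1, 0, 0, 0, 0, 0, 0],
    [1, 0, 0, 0, 0, 0, 0],
    [1, 0, 0, -0.1, 0, 0, 0],
    [1, 0, 0, -0.3, 0, 0, 0],
    [1, 0, 0, -0.55, 0, 0, 0],
    [1, 0, 0, -0.8, 0, 0, 0],
    [1, 0, 0, -1, 0, 0, 0],
    [1, 0, 0, -1, 0, 0, 0],
    [1, 0, 0, -1, 0, 0, 0]
  ]
}}

```text
time: 47.88
position: [0.5135, -0.1033, 0.2362]
tcp_rot: [179.6, 0.1, 90.0]
force: [-0.2, -0.2, -0.2]
opening: 0.0879
gripper_force: 0.0
```

```bash
python3 - <<'E'
from m import *
p,W=shot('wrist','w14');s=robot.observe();print(s['position'],s['tcp_rot'])
X,Y,Z=W[...,0],W[...,1],W[...,2]
rect(W[(Z>.166)&(Z<.18)&(np.hypot(X-.513,Y+.103)<.045)],'beaker')
E
```

```text
[ 0.5125 -0.1031  0.2345] [179.8048   0.0645  89.9925]
beaker 1476 mean [ 0.5123 -0.1047  0.1725] rect [ 512.7 -104.3] [57.1 57.5] 18.5 circ [ 511.8 -103.8] 30.1
```

Call:
{"fn": "send_rows", "kwargs": {
  "increments": [
    [1, 0.29, 0.06, -0.05, 0, 0, 0],
    [1, 0.58, 0.12, -0.1, 0, 0, 0],
    [1, 0.872, 0.18, -0.1, 0, 0, 0]
  ]
}}

```text
time: 48.18
position: [0.5298, -0.0153, 0.2432]
tcp_rot: [180.0, 0.0, 89.9]
force: [1.4, 0.3, 0.5]
opening: 0.0884
gripper_force: 0.0
```

Call:
{"fn": "send_rows", "kwargs": {
  "increments": [
    [1, 0.29, 0.06, 0, 0, 0, 0],
    [1, 0.58, 0.12, 0, 0, 0, 0],
    [1, 0.872, 0.18, 0, 0, 0, 0]
  ]
}}

```text
time: 48.43
position: [0.5472, 0.0726, 0.242]
tcp_rot: [-179.9, 0.1, 90.0]
force: [0.4, -0.3, -0.6]
opening: 0.0877
gripper_force: 0.0
```

Call:
{"fn": "send_rows", "kwargs": {
  "increments": [
    [1, 0.29, 0.06, 0, 0, 0, 0],
    [1, 0.58, 0.12, 0, 0, 0, 0],
    [1, 0.872, 0.18, 0, 0, 0, 0]
  ]
}}

```text
time: 48.68
position: [0.5652, 0.1597, 0.2417]
tcp_rot: [-179.9, 0.1, 90.0]
force: [0.8, -0.2, -0.6]
opening: 0.0879
gripper_force: 0.0
```

Call:
{"fn": "send_rows", "kwargs": {
  "increments": [
    [1, 0.29, 0.06, 0, 0, 0, 0],
    [1, 0.58, 0.12, 0, 0, 0, 0],
    [1, 0.872, 0.18, 0, 0, 0, 0],
    [1, 0.872, 0.18, 0, 0, 0, 0],
    [1, 0.872, 0.18, 0, 0, 0, 0],
    [1, 0.872, 0.18, 0, 0, 0, 0]
  ]
}}

```text
time: 49.18
position: [0.5834, 0.2451, 0.2422]
tcp_rot: [-180.0, 0.2, 90.0]
force: [0.2, -0.1, -0.0]
opening: 0.0878
gripper_force: 0.0
```

```bash
python3 - <<'E'
from m import *
p,W=shot('wrist','w15');s=robot.observe();print(s['position'],s['tcp_rot'])
X,Y,Z=W[...,0],W[...,1],W[...,2]
rect(W[(Z>.19)&(Z<.21)&(np.hypot(X-.585,Y-.245)<.03)],'vase')
E
```

```text
[0.5836 0.2446 0.2427] [179.9829   0.1404  89.9746]
vase 1894 mean [0.5856 0.2477 0.2011] rect [585.6 246.2] [33.5 33.1] 4.0 circ [585.7 246. ] 17.0
```

Call:
{"fn": "send_rows", "kwargs": {
  "increments": [
    [1, 0.012, 0.015, 0, 0, 0, 0],
    [1, 0.012, 0.015, 0.2, 0, 0, 0],
    [1, 0.012, 0.015, 0.4, 0, 0, 0],
    [1, 0.012, 0.015, 0.6, 0, 0, 0],
    [1, 0.012, 0.015, 0.8, 0, 0, 0],
    [1, 0.012, 0.015, 0.885, 0, 0, 0],
    [1, 0.012, 0.015, 0.885, 0, 0, 0]
  ]
}}

```text
time: 49.82
position: [0.5844, 0.2451, 0.1529]
tcp_rot: [-179.9, 0.2, 89.9]
force: [0.2, -0.2, -1.0]
opening: 0.0882
gripper_force: 0.0
```

Call:
{"fn": "send_rows", "kwargs": {
  "increments": [
    [0.5, 0, 0, 0, 0, 0, 0],
    [0.45, 0, 0, 0, 0, 0, 0],
    [0.4, 0, 0, 0, 0, 0, 0],
    [0.3, 0, 0, 0, 0, 0, 0],
    [0.3, 0, 0, 0, 0, 0, 0],
    [0.3, 0, 0, 0, 0, 0, 0],
    [0.3, 0, 0, 0, 0, 0, 0],
    [0.3, 0, 0, 0, 0, 0, 0],
    [0.3, 0, 0, 0, 0, 0, 0],
    [0.3, 0, 0, 0, 0, 0, 0]
  ],
  "squeeze": 20
}}

```text
time: 50.65
position: [0.5861, 0.2469, 0.1558]
tcp_rot: [179.9, 0.1, 90.0]
force: [-1.3, 0.2, 0.9]
opening: 0.0331
gripper_force: 20.0
```

Call:
{"fn": "send_rows", "kwargs": {
  "increments": [
    [0.3, 0, 0, -0.1, 0, 0, 0],
    [0.3, 0, 0, -0.25, 0, 0, 0],
    [0.3, 0, 0, -0.4, 0, 0, 0],
    [0.3, 0, 0, -0.55, 0, 0, 0],
    [0.3, 0, 0, -0.7, 0, 0, 0],
    [0.3, -0.1, -0.05, -0.7, 0, 0, 0],
    [0.3, -0.25, -0.13, -0.7, 0, 0, 0],
    [0.3, -0.4, -0.21, -0.7, 0, 0, 0],
    [0.3, -0.55, -0.29, -0.7, 0, 0, 0],
    [0.3, -0.7, -0.37, -0.7, 0, 0, 0],
    [0.3, -0.85, -0.45, -0.7, 0, 0, 0]
  ]
}}

```text
time: 51.57
position: [0.5393, 0.1604, 0.2244]
tcp_rot: [180.0, 0.1, 90.0]
force: [1.1, 0.6, -4.3]
opening: 0.0334
gripper_force: 20.0
```

Call:
{"fn": "send_rows", "kwargs": {
  "increments": [
    [0.3, -0.15, -0.07, 0, 0, 0, 0],
    [0.3, -0.3, -0.14, 0, 0, 0, 0],
    [0.3, -0.45, -0.21, 0, 0, 0, 0],
    [0.3, -0.6, -0.28, 0, 0, 0, 0],
    [0.3, -0.75, -0.34, 0, 0, 0, 0],
    [0.3, -0.85, -0.383, 0, 0, 0, 0]
  ]
}}

```text
time: 52.07
position: [0.5016, 0.075, 0.2255]
tcp_rot: [179.9, 0.1, 90.0]
force: [-0.8, -0.0, -3.4]
opening: 0.0334
gripper_force: 20.0
```

Call:
{"fn": "send_rows", "kwargs": {
  "increments": [
    [0.3, -0.15, 0, 0, 0, 0, 0],
    [0.3, -0.3, 0, 0, 0, 0, 0],
    [0.3, -0.45, 0, 0, 0, 0, 0],
    [0.3, -0.6, 0, 0, 0, 0, 0],
    [0.3, -0.68, 0, 0, 0, 0, 0],
    [0.3, -0.71, 0, 0, 0, 0, 0],
    [0.3, -0.71, 0, 0, 0, 0, 0],
    [0.3, -0.71, 0, 0, 0, 0, 0],
    [0.3, -0.71, 0, 0, 0, 0, 0],
    [0.3, -0.71, 0, 0, 0, 0, 0]
  ]
}}

```text
time: 52.9
position: [0.5027, 0.0066, 0.2257]
tcp_rot: [179.8, 0.0, 90.0]
force: [1.1, -0.1, -3.1]
opening: 0.0332
gripper_force: 20.0
```

Call:
{"fn": "send_rows", "kwargs": {
  "increments": [
    [0.3, 0, 0, 0.15, 0, 0, 0],
    [0.3, 0, 0, 0.3, 0, 0, 0],
    [0.3, 0, 0, 0.45, 0, 0, 0],
    [0.3, 0, 0, 0.6, 0, 0, 0],
    [0.3, 0, 0, 0.7, 0, 0, 0],
    [0.3, 0, 0, 0.73, 0, 0, 0],
    [0.3, 0, 0, 0.73, 0, 0, 0],
    [0.3, 0, 0, 0.73, 0, 0, 0],
    [0.3, 0, 0, 0.73, 0, 0, 0]
  ]
}}

```text
time: 53.65
position: [0.5038, 0.0059, 0.1539]
tcp_rot: [179.7, 0.1, 90.0]
force: [0.4, 0.1, -4.1]
opening: 0.0333
gripper_force: 20.0
```

Call:
{"fn": "send_rows", "kwargs": {
  "increments": [
    [0.3, 0, -0.008, 0.015, 0, 0, 0],
    [0.3, 0, -0.008, 0.03, 0, 0, 0],
    [0.3, 0, -0.008, 0.045, 0, 0, 0],
    [0.3, 0, -0.008, 0.052, 0, 0, 0],
    [0.3, 0, -0.008, 0.052, 0, 0, 0],
    [0.3, 0, -0.008, 0.052, 0, 0, 0]
  ]
}}

```text
time: 54.15
position: [0.5022, 0.0058, 0.1478]
tcp_rot: [179.8, 0.1, 90.0]
force: [-1.0, -0.4, -2.7]
opening: 0.0334
gripper_force: 20.0
```

Call:
{"fn": "send_rows", "kwargs": {
  "increments": [
    [0.3, 0, 0, 0.005, 0, 0, 0],
    [0.3, 0, 0, 0.005, 0, 0, 0],
    [0.3, 0, 0, 0.01, 0, 0, 0],
    [0.3, 0, 0, 0.01, 0, 0, 0]
  ]
}}

```text
time: 54.48
position: [0.5025, 0.0058, 0.1477]
tcp_rot: [179.8, 0.1, 90.0]
force: [-2.0, 0.1, 6.2]
opening: 0.0332
gripper_force: 20.0
```

Seated. I'll release, rise, back off and check everything.

Call:
{"fn": "send_rows", "kwargs": {
  "increments": [
    [0.42, 0, 0, 0, 0, 0, 0],
    [0.5, 0, 0, 0, 0, 0, 0],
    [0.6, 0, 0, 0, 0, 0, 0],
    [0.6, 0, 0, 0, 0, 0, 0],
    [0.7, 0, 0, -0.1, 0, 0, 0],
    [0.8, 0, 0, -0.3, 0, 0, 0],
    [1, 0, 0, -0.5, 0, 0, 0],
    [1, 0, 0, -0.7, 0, 0, 0],
    [1, 0, 0, -0.9, 0, 0, 0],
    [1, 0, 0, -1, 0, 0, 0],
    [1, 0, 0, -1, 0, 0, 0]
  ]
}}

```text
time: 55.4
position: [0.5038, 0.0059, 0.2501]
tcp_rot: [179.5, 0.1, 90.0]
force: [0.1, -1.0, -0.3]
opening: 0.0881
gripper_force: 0.0
```

Call:
{"fn": "send_rows", "kwargs": {
  "increments": [
    [1, -0.2, 0, -0.2, 0, 0, 0],
    [1, -0.45, 0, -0.4, 0, 0, 0],
    [1, -0.7, 0, -0.4, 0, 0, 0],
    [1, -0.9, 0, -0.4, 0, 0, 0],
    [1, -0.9, 0, -0.4, 0, 0, 0],
    [1, -0.9, 0, -0.4, 0, 0, 0],
    [1, -0.9, 0, -0.4, 0, 0, 0]
  ]
}}

```text
time: 55.98
position: [0.5011, -0.0835, 0.2854]
tcp_rot: [180.0, -0.0, 90.0]
force: [-1.1, 0.1, -0.3]
opening: 0.0881
gripper_force: 0.0
```

```bash
python3 - <<'E'
from m import *
p,W=shot('wrist','w16');s=robot.observe();print(s['position'],s['tcp_rot'],s['time'])
X,Y,Z=W[...,0],W[...,1],W[...,2]
rect(W[(Z>.183)&(Z<.21)&(np.hypot(X-.503,Y-.005)<.03)],'vase')
rect(W[(Z>.166)&(Z<.18)&(np.hypot(X-.513,Y+.103)<.045)],'beaker')
p2,_=shot('scene','s16')
cv2.imwrite('pics/c16.png',np.vstack([cv2.resize(p,(512,384))[:250],cv2.resize(p2[90:230,110:350],(512,299))])[:,:,::-1])
E
```

```text
[ 0.5012 -0.0832  0.2856] [179.9354   0.0058  90.0106] 56.0333
vase 1525 mean [0.5022 0.0046 0.1937] rect [502.3   4.5] [33.1 33. ] 89.9 circ [502.2   4.6] 16.9
beaker 979 mean [ 0.5121 -0.1043  0.1724] rect [ 512.4 -104.3] [57.3 57.7] 62.5 circ [ 511.4 -103.8] 30.1
```

View pics/c16.png

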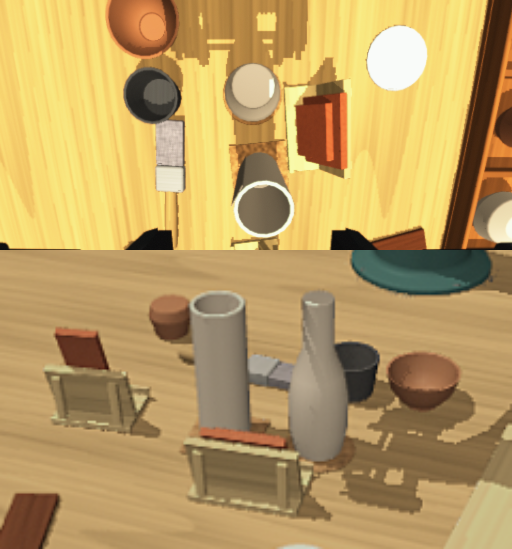

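Everything is in place. The vase rim at (255,85) is on the round mat and the beaker at (264,208) on the square one, both within about 1 mm of centre. The tall tile leans on the easel at (85,350), and the other two tiles still lean in the rack. The arm touches nothing, so I'm handing in.

```bash
python3 -c "
from plant import robot
print(robot.sign_off())"
```

```text
the job is handed in; nothing more can be done
None
```

The job is handed in at 56 s of the 122 s allowed: the tall tile leans flush and centred on the easel, the other two tiles still lean in the rack, and the vase and beaker stand upright on their own mats, within about 1 mm of centre by my last camera check.

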